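# Lay out the tasting board from the tilting tubes

## Task

Make up the tasting board: tip the waxed cheese sticks out of the dispenser's clear tubes, which swing on their axle by the black handle bars, and swing every tube back upright. Lay each stick flat on the board in the lane whose coloured end tile matches it, centred on the dark strip and straight along it, and leave the cream cheese block, the small cheese wheel and the price tag near the dispenser where they are.

Things in the scene. Friction and masses are not known exactly. Their poses are not given: they have to be found in the camera images.
- rack_axle (a point): middle of the dispenser's level axle, 90 mm above the deck. Three clear square tubes stand in a row on the axle. x axis: level, to the back (handle side); the tubes pour towards -x; y axis: along the axle. The tubes sit at y = -75 mm (tube0), 0 (tube1) and +75 mm (tube2).
- rack: the dispenser, fixed to the deck; origin on the deck under the middle of the axle, same axes. Dark wooden base 85 x 236 x 10 mm, flat white apron 4 mm thick on the pour side, dark ledge 9 mm high round it (180 mm from the axle in front, y = +-125 mm at the sides), four aluminium posts 108 mm high. Each tube: 44 mm square outside, 36 mm inside, 150 mm tall, mouth 80 mm above the axle when upright; a fork of two steel arms (54 mm apart, 8 mm thick) carries its handle bar.
- tube0 (a joint): tilt of tube 0 in rad: 0 = upright (its rest stop), growing as the handle is lifted up and over and the mouth goes down towards -x; end stop 2.2. A stick slides out at about 1.75 to 1.9, onto the white apron in front, and comes to rest lying there, centre 80 to 145 mm from the axle. Friction holds it at any angle; 1 to 2 N at the handle moves it.
- tube1 (a joint): tilt of tube 1 in rad: 0 = upright (its rest stop), growing as the handle is lifted up and over and the mouth goes down towards -x; end stop 2.2. A stick slides out at about 1.75 to 1.9, onto the white apron in front, and comes to rest lying there, centre 80 to 145 mm from the axle. Friction holds it at any angle; 1 to 2 N at the handle moves it.
- tube2 (a joint): tilt of tube 2 in rad: 0 = upright (its rest stop), growing as the handle is lifted up and over and the mouth goes down towards -x; end stop 2.2. A stick slides out at about 1.75 to 1.9, onto the white apron in front, and comes to rest lying there, centre 80 to 145 mm from the axle. Friction holds it at any angle; 1 to 2 N at the handle moves it.
- handle0 (a point): middle of the black round handle bar of tube 0, 10 mm thick, lying along the axle's direction, about 46 mm free between the fork arms, 100 mm from the axle: level with it behind the tube when upright. x axis: away from the axle; y: along the bar. The bar turns between the fingers as the tube tilts.
- handle1 (a point): middle of the black round handle bar of tube 1, 10 mm thick, lying along the axle's direction, about 46 mm free between the fork arms, 100 mm from the axle: level with it behind the tube when upright. x axis: away from the axle; y: along the bar. The bar turns between the fingers as the tube tilts.
- handle2 (a point): middle of the black round handle bar of tube 2, 10 mm thick, lying along the axle's direction, about 46 mm free between the fork arms, 100 mm from the axle: level with it behind the tube when upright. x axis: away from the axle; y: along the bar. The bar turns between the fingers as the tube tilts.
- mid_red (a point): centre of the red waxed cheese stick: a square bar 28 x 28 x 80 mm, with a white paper band round the middle, 0.06 kg, slippery. Its z axis is its length. At the start it stands in one of the tubes (any one, or it is absent), its top about 65 mm below the mouth.
- mid_yellow (a point): centre of the yellow waxed cheese stick: a square bar 28 x 28 x 80 mm, with a white paper band round the middle, 0.06 kg, slippery. Its z axis is its length. At the start it stands in one of the tubes (any one, or it is absent), its top about 65 mm below the mouth.
- mid_green (a point): centre of the green waxed cheese stick: a square bar 28 x 28 x 80 mm, with a white paper band round the middle, 0.06 kg, slippery. Its z axis is its length. At the start it stands in one of the tubes (any one, or it is absent), its top about 65 mm below the mouth.
- stick_red: the red stick itself; origin at the middle of one end face, z along its length.
- stick_yellow: the yellow stick itself; origin at the middle of one end face, z along its length.
- stick_green: the green stick itself; origin at the middle of one end face, z along its length.
- lane_red (a point): middle of the dark strip (36 x 90 mm) of the lane with the red end tile, on the top face of the tasting board: a light wooden board 250 x 130 x 12 mm, fixed to the deck. y axis: along the lane, towards the tile; x: across the lanes, which are 65 mm apart; z: up. A stick lying in place has its centre 14 mm above this point.
- lane_yellow (a point): middle of the dark strip (36 x 90 mm) of the lane with the yellow end tile, on the top face of the tasting board: a light wooden board 250 x 130 x 12 mm, fixed to the deck. y axis: along the lane, towards the tile; x: across the lanes, which are 65 mm apart; z: up. A stick lying in place has its centre 14 mm above this point.
- lane_green (a point): middle of the dark strip (36 x 90 mm) of the lane with the green end tile, on the top face of the tasting board: a light wooden board 250 x 130 x 12 mm, fixed to the deck. y axis: along the lane, towards the tile; x: across the lanes, which are 65 mm apart; z: up. A stick lying in place has its centre 14 mm above this point.
- brick: plain cream-coloured cheese block 58 x 105 x 52 mm, to be left alone; origin at its underside
- tag: price tag, a white card on a black foot, 22 x 58 x 46 mm, to be left alone; origin at its underside
- small_wheel: small whitish cheese wheel 101 x 97 x 46 mm, to be left alone; origin at its underside

How it is judged:
At the end, for the whole second after the job is handed in: every stick that is present lies flat at rest on the board in the lane of its own colour, centre within 12 mm across and 15 mm along of the lane's middle, turned less than 0.17 rad (10 degrees) from it; all three tubes stand upright (below 0.2 rad) (x of mid_red in the frame of lane_red between -0.012 and 0.012 m and y of mid_red in the frame of lane_red between -0.015 and 0.015 m and z of mid_red in the frame of lane_red between 0.008 and 0.02 m and angle between the z axis of mid_red and the y axis of lane_red, either way round below 0.17 rad and linear speed of each of stick_red, stick_yellow, stick_green below 0.02 m/s and x of mid_yellow in the frame of lane_yellow between -0.012 and 0.012 m and y of mid_yellow in the frame of lane_yellow between -0.015 and 0.015 m and z of mid_yellow in the frame of lane_yellow between 0.008 and 0.02 m and angle between the z axis of mid_yellow and the y axis of lane_yellow, either way round below 0.17 rad and x of mid_green in the frame of lane_green between -0.012 and 0.012 m and y of mid_green in the frame of lane_green between -0.015 and 0.015 m and z of mid_green in the frame of lane_green between 0.008 and 0.02 m and angle between the z axis of mid_green and the y axis of lane_green, either way round below 0.17 rad and value of joint each of tube0, tube1, tube2 below 0.2 rad); the robot touches nothing.
It fails at once if a cheese or the price tag that was to be left alone is shifted more than 30 mm (distance of any of brick, tag, small_wheel from where it was at the start of the episode above 0.03 m).
Of stick_red, stick_yellow, stick_green only 2 to 3 are there at a start; the rules pass over those that are not, and their reading is None.
At some moment in a run one of stick_red, stick_yellow, stick_green may be knocked a few centimetres aside while the robot is not near it.
Once in a run the grip may slacken for a moment while it holds something.
It also fails if it takes over 210 s, if anything falls off the work surface, if the arm or the gripper's body presses on something with over 40 N, if the wrist force passes 120 N, or if a joint passes its speed limit or range.

## Robot

A 7-joint arm with a two-finger parallel gripper is mounted at the origin on a cart in front of the work surface, level with it; the furniture and walls round the work are solid. World frame = base frame: x ahead of the robot, y to its left, z up, the work surface at z = 0. Lengths are in m, angles in rad, forces in N, time in s.
With the tool pointing down it reaches from about 0.425 to 0.925 m from the base axis. Payload 6.8 kg.
Tool frame: the origin (TCP) lies at the centre of the arm's flange, where the gripper is bolted on; the fingertips stand 173 mm ahead of it and the grasp point (between the pads) lies 155 mm ahead of it (r.hold_point_z is the distance from the TCP to the grasp point, in m); z points along the fingers, x is the direction in which the jaws open and shut, and the axes are right-handed (so a half turn about z gives the same grasp; the last joint's range is limited). The gripper opens to 85 mm and grips with 20 to 120 N. Pads are 22 mm wide; open, the fingers measure 114 mm over their backs; the gripper's body (76 mm by 85 mm) begins 54 mm behind the grasp point. The pads swing forward as they close: fully open they stand 13 mm farther back than shut.
Start: joints at [-1.45, 0.477, 0.022, 1.555, -0.011, 1.109, -0.083], TCP at [0.153, 0.657, 0.405] pointing down, gripper open.
Joint ranges: [-2.96, 2.96], [-0.34, 2.1], [-1.41, 1.46], [0.24, 2.44], [-1.37, 4.51], [0.17, 1.92], [-2.96, 2.96]. Speed limits (rad/s): [2.39, 2.39, 3.14, 3.14, 3.14, 3.14, 3.14].

## Interface

Orientations are given as a rotation vector (axis times angle).
In Python, from bench import r gives the robot as it stands.
- The arm moves only by the tool apply_moves, never from a script. Its arguments are lists of equal length, an entry for each row: "dp": the shift along the tool's x, y, z scaled (see below), a list of three; "twist": the turn, a rotation vector about the tool's x, y, z scaled (see below), a list of three; "jaw": the closure in counts, from 0 (fully open) to 255 (shut). In form: {"dp": [[x, y, z], ...], "twist": [[rx, ry, rz], ...], "jaw": [jaw, ...]}. A call has 1 to 20 rows; each row shifts and turns the pose as measured when the row begins, along the tool's axes as they then stand; what a row does not reach is not made up. The controller multiplies each number of a shift by 12 cm and each number of a turn by 120 degrees. A row lasts 1/10 s, in which the tool goes at most 50 mm and 8.59 degrees, less where a joint would pass 70% of its speed; a pose out of reach is approached as far as the arm can. A call with a number of a shift or a turn outside -1 to 1 is refused whole. A call with a gripper value outside its range is refused whole. The fingers move at their own pace and stop on an object; "grip_force" is the grip in N (left out, the last holds). Time passes only in rows, so rows that do not move let the fingers close. It gives the time, the measured TCP pose, the force and the opening at its end, in the units of the state.
- r.get_obs(): the state, without advancing time (a new reading comes with each control period).
- r.grab_frame(name): name is "scene" or "top"; returns a dict with "color" (384x512x3 uint8, red, green, blue), "z_map" (384x512 float32, m along the optical axis (not along the pixel's ray), 0 where there is no reading), "intrinsics" (3x3 intrinsics, pixels), "dist_coeffs" ([k1, k2, p1, p2, k3] as OpenCV has them; the pictures are not rectified), "R" (3x3) and "t" (3): a world point X has camera coordinates R X + t. Camera axes: x right, y down, z forward; pixel columns grow to the right and rows downward; lengths in m; the calibration is good to about 2 mm. A picture is of the moment at which its call begins.
- r.hand_in(): hands the job in, once; it reports no verdict.
The state is a dict: "clock": time; "joints": joint angles; "qvel": joint speeds; "tau": joint torques, N m; "tcp_pos": TCP position; "orientation": TCP orientation; "contact_force": force on the tool from outside, world axes, zero at the start; "moment": the same for the moment, N m; "grip_width": finger opening in m.
Only numpy, scipy, OpenCV 4.12 (cv2) and the standard library are available. Lean on these libraries where they do the work, as an engineer would, in place of code of your own. Each camera call takes 0.05 s, during which the arm holds its last target.

## Working session

There is one attempt and no reset: what is moved stays moved. The work goes in short steps, Python scripts to look and compute and a tool call to move; the robot and the scene stay as the last step left them, time stands still between calls to the robot, and variables do not carry over. Pictures are saved under pics/ and viewed, and the job is handed in when it is done.

Besides the shell and the picture viewer there is one more tool, called after "Call:" by a JSON object that holds its "name" and its "arguments". apply_moves: Moves the arm, as the interface text tells. Shifts and turns lie within -1 to 1; 1 stands for 12 cm of shift or 120 degrees of turn. Its arguments: {"type":"object","properties":{"dp":{"type":"array"},"twist":{"type":"array"},"jaw":{"type":"array"},"grip_force":{"type":"number"}},"required":["dp","twist","jaw"]}

```bash
ls; mkdir -p pics; python3 - <<'E'
from bench import r
import cv2,numpy as np
print(r.get_obs())
for n in ("scene","top"):
    f=r.grab_frame(n); cv2.imwrite(f"pics/{n}0.png",f["color"][:,:,::-1]); np.savez(f"pics/{n}0.npz",**f)
    print(n,f["intrinsics"],f["dist_coeffs"],f["R"],f["t"])
E
```

```text
pics
{'clock': 0.0, 'joints': array([-1.45009253,  0.4778108 ,  0.02232525,  1.55647596, -0.01151525,
        1.10928291, -0.08309678]), 'qvel': array([-1.33272194e-03,  7.76586865e-04,  5.59302123e-04, -2.42897093e-04,
        1.78937996e-05, -3.13018234e-04, -1.41469300e-03]), 'tau': array([-3.05893730e-05, -5.96457803e+01,  1.60773687e+00, -2.81202382e+01,
        1.24477889e-02,  9.09321418e-03, -1.57942719e-05]), 'tcp_pos': array([0.15301705, 0.65713796, 0.40370761]), 'orientation': array([ 2.45950203e+00,  1.95260363e+00, -2.15443180e-03]), 'contact_force': array([-0.42437247, -0.16680959,  0.54563334]), 'moment': array([-0.02166016,  0.01241228,  0.0351282 ]), 'grip_width': 0.08544397231672675}
scene [[380.26758891   0.         262.54052885]
 [  0.         380.26758891 191.62099117]
 [  0.           0.           1.        ]] [0.00163604 0.         0.         0.         0.        ] [[ 0.84301074 -0.53770388 -0.01440278]
 [-0.41250734 -0.62907991 -0.65885975]
 [ 0.34521094  0.56136709 -0.75212791]] [-0.42967631  0.18786097  0.98105921]
top [[375.19424866   0.         255.56705756]
 [  0.         375.19424866 193.64536385]
 [  0.           0.           1.        ]] [0.03388811 0.         0.         0.         0.        ] [[-0.00613281 -0.99977262 -0.02042285]
 [-0.99683554  0.00773091 -0.07911471]
 [ 0.07925461  0.01987303 -0.99665629]] [-0.06463224  0.49175346  1.2236946 ]
```

View pics/scene0.png

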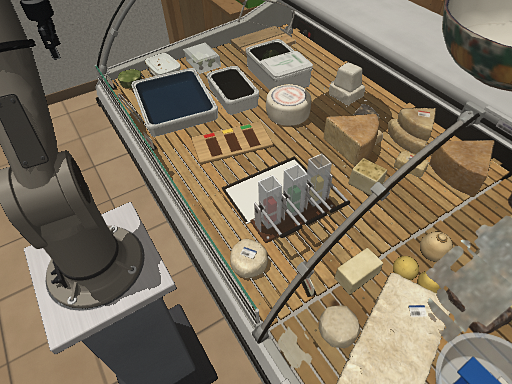

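View pics/top0.png

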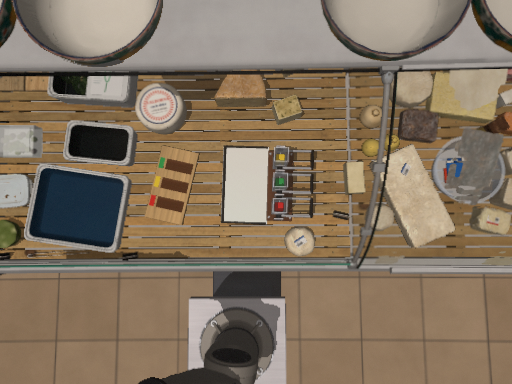

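```bash
cat > h.py <<'E'
import cv2,numpy as np
from scipy.spatial.transform import Rotation as Rt
def cam(n,k=None):
    if k is None:
        from bench import r
        return r.grab_frame(n)
    return dict(np.load(f"pics/{n}{k}.npz"))
def ray(f,uv):
    p=cv2.undistortPoints(np.array([[uv]],float),f["intrinsics"],f["dist_coeffs"])[0,0]
    return np.array([p[0],p[1],1.])
def onz(f,uv,z):
    d=f["R"].T@ray(f,uv); o=-f["R"].T@f["t"]
    return o+d*(z-o[2])/d[2]
def dep(f,uv):
    z=f["z_map"][int(round(uv[1])),int(round(uv[0]))]
    return f["R"].T@(ray(f,uv)*z-f["t"])
def cloud(f):
    h,w=f["z_map"].shape
    u,v=np.meshgrid(np.arange(w),np.arange(h))
    p=cv2.undistortPoints(np.stack([u,v],-1).reshape(-1,1,2).astype(float),f["intrinsics"],f["dist_coeffs"])[:,0]
    z=f["z_map"].reshape(-1,1)
    c=np.hstack([p*z,z])
    return ((c-f["t"])@f["R"]).reshape(h,w,3)
def proj(f,X):
    rv=cv2.Rodrigues(f["R"])[0]
    return cv2.projectPoints(np.array(X,float).reshape(-1,1,3),rv,f["t"],f["intrinsics"],f["dist_coeffs"])[0][:,0]
def crop(f,x0,y0,x1,y1,s,name):
    c=cv2.resize(f["color"][y0:y1,x0:x1,::-1],None,fx=s,fy=s,interpolation=cv2.INTER_CUBIC)
    cv2.imwrite(name,c)
E
python3 - <<'E'
from h import *
t=cam("top",0);s=cam("scene",0)
crop(t,140,130,380,270,3.3,"pics/c_top.png")
crop(s,180,110,400,290,3.3,"pics/c_sc.png")
C=cloud(t)
for y in range(170,240,6): print(y,[tuple(int(round(1000*a)) for a in C[y,x]) for x in (160,180,230,275,282,305,312,355)])
E
```

```text
170 [(574, 252, 13), (573, 185, 12), (574, 18, 1), (557, -130, 106), (557, -152, 109), (572, -235, -5), (571, -258, -1), (562, -388, 54)]
176 [(554, 254, 7), (553, 185, 12), (553, 18, 4), (539, -130, 102), (538, -152, 107), (551, -235, -3), (539, -245, 97), (543, -389, 50)]
182 [(533, 251, 16), (533, 185, 10), (532, 18, 4), (520, -130, 101), (520, -152, 105), (540, -243, -84), (520, -245, 92), (524, -388, 53)]
188 [(513, 252, 12), (512, 184, 15), (512, 18, 7), (500, -129, 123), (499, -150, 130), (510, -233, 3), (501, -245, 95), (504, -387, 52)]
194 [(493, 251, 13), (493, 185, 7), (492, 18, 4), (483, -129, 110), (483, -151, 105), (490, -234, -2), (490, -257, -1), (489, -400, -3)]
200 [(473, 251, 11), (473, 184, 11), (472, 18, 6), (464, -129, 106), (464, -151, 112), (470, -233, 1), (464, -244, 92), (469, -400, -4)]
206 [(453, 251, 13), (453, 185, 7), (452, 18, 6), (446, -129, 101), (446, -151, 105), (450, -233, 0), (446, -244, 92), (449, -399, -3)]
212 [(433, 249, 17), (433, 185, 8), (432, 18, 5), (426, -127, 171), (426, -147, 167), (430, -232, 2), (427, -244, 91), (429, -397, 3)]
218 [(413, 250, 12), (413, 184, 11), (412, 18, 0), (409, -129, 108), (409, -150, 110), (410, -232, 3), (410, -256, -2), (409, -398, -2)]
224 [(393, 253, 0), (393, 184, 8), (392, 18, 2), (391, -134, -81), (390, -159, -80), (390, -241, -82), (390, -265, -77), (389, -417, -82)]
230 [(373, 252, 3), (373, 187, -3), (372, 19, -3), (371, -132, 0), (371, -155, -1), (371, -227, 40), (370, -255, -4), (370, -396, -1)]
236 [(351, 276, -84), (350, 203, -77), (350, 25, -68), (348, -134, -80), (348, -159, -84), (352, -226, 44), (352, -249, 38), (347, -415, -80)]
```

View pics/c_top.png

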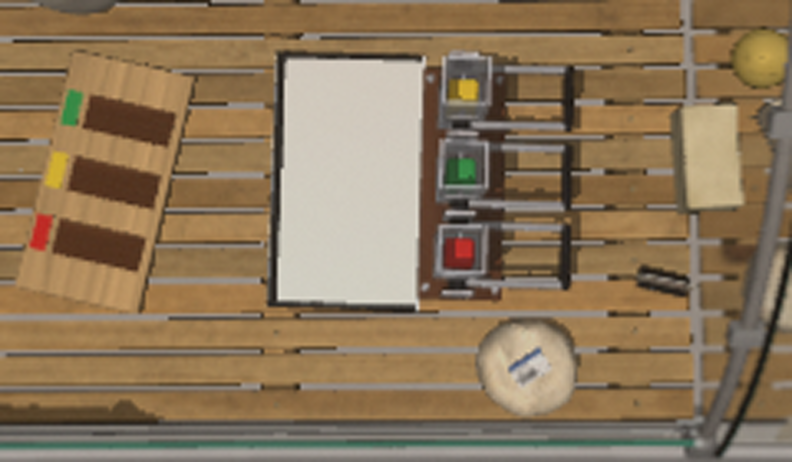

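View pics/c_sc.png

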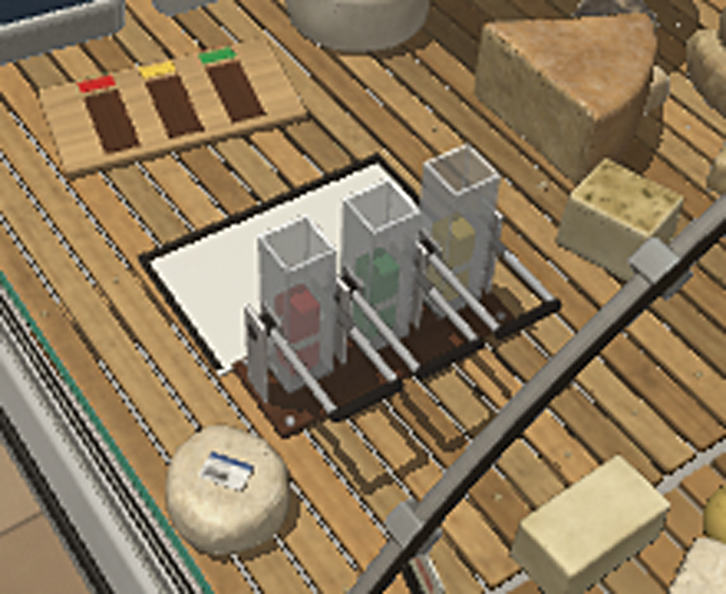

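```bash
python3 - <<'E'
from h import *
t=cam("top",0);s=cam("scene",0)
print("top depth pts")
for uv in [(386,80),(385,120),(380,170),(375,200),(365,235),(355,262),(240,262),(120,265),(20,268),(240,255),(340,215),(341,216),(343,215),(337,213),(300,240),(90,185),(240,90),(288,107),(160,105),(30,210),(75,175),(112,235)]:
    print(uv,np.round(dep(t,uv),3))
print("scene")
for uv in [(100,85),(98,70),(105,40),(118,20),(125,12),(145,0),(470,115),(380,187),(300,280),(270,322),(150,150),(200,240),(45,40),(287,100),(350,140)]:
    print(uv,np.round(dep(s,uv),3))
print("handles")
for uv in [(313.0,159.4),(312.4,183.9),(311.5,208.2)]: print(np.round(onz(t,uv,.093),4))
print("tube mouth ctr")
for uv in [(140+466/3.3,130+82/3.3),(140+463/3.3,130+166/3.3),(140+463/3.3,130+248/3.3)]: print(np.round(onz(t,uv,.17),4))
print("strips z.012")
for k,q in dict(green=[(90,95),(175,118),(169,145),(84,125)],yellow=[(75,157),(160,177),(154,207),(69,187)],red=[(60,219),(146,240),(139,271),(53,250)]).items():
    P=np.array([onz(t,(140+a/3.3,130+b/3.3),.012) for a,b in q]); 
    d=(P[0]+P[3]-P[1]-P[2])/2; w=(P[0]+P[1]-P[2]-P[3])/2
    print(k,np.round(P.mean(0),4),np.linalg.norm(d),np.linalg.norm(w),np.degrees(np.arctan2(d[1],d[0])))
E
```

```text
top depth pts
(386, 80) [ 0.721 -0.378  0.405]
(385, 120) [ 0.636 -0.384  0.371]
(380, 170) [ 0.524 -0.385  0.32 ]
(375, 200) [ 0.453 -0.387  0.264]
(365, 235) [ 0.359 -0.381  0.178]
(355, 262) [ 0.265 -0.392  0.002]
(240, 262) [ 0.266 -0.015 -0.003]
(120, 265) [0.267 0.354 0.079]
(20, 268) [ 0.252  0.717 -0.006]
(240, 255) [ 0.289 -0.015 -0.   ]
(340, 215) [ 0.419 -0.344  0.022]
(341, 216) [ 0.416 -0.35   0.004]
(343, 215) [ 0.419 -0.35   0.036]
(337, 213) [ 0.425 -0.33   0.045]
(300, 240) [ 0.339 -0.21   0.044]
(90, 185) [0.526 0.487 0.008]
(240, 90) [ 0.817 -0.022  0.091]
(288, 107) [ 0.767 -0.175  0.067]
(160, 105) [0.776 0.237 0.075]
(30, 210) [0.442 0.659 0.048]
(75, 175) [0.558 0.533 0.019]
(112, 235) [0.358 0.408 0.012]
scene
(100, 85) [ 0.256  0.824 -0.008]
(98, 70) [0.264 0.778 0.08 ]
(105, 40) [ 0.551  2.237 -0.5  ]
(118, 20) [0.404 0.841 0.211]
(125, 12) [0.435 0.831 0.237]
(145, 0) [ 0.91   2.223 -0.294]
(470, 115) [ 0.727 -0.385  0.413]
(380, 187) [ 0.532 -0.379  0.327]
(300, 280) [ 0.347 -0.395  0.183]
(270, 322) [ 0.277 -0.395  0.072]
(150, 150) [ 0.288  0.386 -0.043]
(200, 240) [ 0.258 -0.084  0.007]
(45, 40) [0.132 0.589 0.317]
(287, 100) [0.752 0.222 0.08 ]
(350, 140) [ 0.792 -0.056  0.082]
handles
[ 0.5913 -0.2496  0.093 ]
[ 0.5144 -0.2464  0.093 ]
[ 0.4389 -0.2422  0.093 ]
tube mouth ctr
[ 0.5926 -0.1468  0.17  ]
[ 0.5177 -0.1433  0.17  ]
[ 0.4453 -0.1425  0.17  ]
strips z.012
green [0.585  0.1879 0.012 ] 0.08976013731578494 0.029781483020773228 75.29626119168498
yellow [0.5225 0.2025 0.012 ] 0.08903514452418562 0.031056273642441616 76.31963798156471
red [0.4586 0.217  0.012 ] 0.08991625896177792 0.031983654673394896 75.91297058799974
```

```bash
cat >> h.py <<'E'
HP=0.155
def st():
    from bench import r
    o=r.get_obs(); R=Rt.from_rotvec(o["orientation"]).as_matrix()
    return o,R,o["tcp_pos"]+R[:,2]*HP
# go: target grasp point g, desired tool-x dir azimuth (deg, mod 180), tool straight down
def go(g=None,az=None,n=None):
    o,R,p=st()
    print("t",round(o["clock"],2),"gp",np.round(p,4),"az",round(np.degrees(np.arctan2(R[1,0],R[0,0])),1),"down",np.round(R[:,2],3),"w",round(o["grip_width"],4),"F",np.round(o["contact_force"],1),"j",np.round(o["joints"],2))
    T=R
    if az is not None:
        cur=np.degrees(np.arctan2(R[1,0],R[0,0])); d=(az-cur+90)%180-90; a=np.radians(cur+d)
        X=np.array([np.cos(a),np.sin(a),0]);Z=np.array([0,0,-1.]);T=np.stack([X,np.cross(Z,X),Z],1)
        rv=Rt.from_matrix(R.T@T).as_rotvec(); print(" twist total scaled",np.round(rv/np.radians(120),3))
    if g is not None:
        tt=np.array(g)-T[:,2]*HP
        d=tt-o["tcp_pos"]; dl=R.T@d/0.12; k=np.linalg.norm(dl)
        print(" TCP shift world",np.round(d,4)," dp total in current tool axes",np.round(dl,3),"min rows",int(np.ceil(k/0.416)))
        if az is not None: print(" dp total in target axes",np.round(T.T@d/0.12,3))
E
python3 - <<'E'
from h import *
go((0.45,0.25,.35),90-2.8)
E
```

```text
t 0.1 gp [0.153  0.6569 0.2488] az 76.9 down [-0.    -0.002 -1.   ] w 0.0854 F [ 0.3 -0.2 -0.5] j [-1.45  0.48  0.02  1.56 -0.01  1.11 -0.08]
 twist total scaled [-0.     0.001 -0.086]
 TCP shift world [ 0.297  -0.4072  0.1012]  dp total in current tool axes [-2.745  3.18  -0.838] min rows 11
 dp total in target axes [-3.268  2.637 -0.843]
```

Call:
{"name": "apply_moves", "arguments": {"dp": [[-0.1,0.12,-0.1],[-0.21,0.245,-0.1],[-0.21,0.245,-0.1],[-0.21,0.245,-0.1],[-0.21,0.245,-0.1],[-0.21,0.245,-0.1],[-0.21,0.245,-0.1],[-0.21,0.245,-0.1],[-0.21,0.245,0],[-0.21,0.245,0],[-0.21,0.245,0],[-0.21,0.245,0],[-0.21,0.245,0]], "twist": [[0,0,0],[0,0,0],[0,0,0],[0,0,0],[0,0,0],[0,0,0],[0,0,0],[0,0,0],[0,0,0],[0,0,0],[0,0,0],[0,0,0],[0,0,0]], "jaw": [0,0,0,0,0,0,0,0,0,0,0,0,0]}}

```text
clock: 1.4
tcp_pos: [0.4501, 0.2414, 0.5093]
orientation: [2.46, 1.951, 0.001]
contact_force: [0.4, 0.8, 0.6]
grip_width: 0.0854
```

```bash
python3 - <<'E'
from h import *
go((0.438,-0.2,.35),90-2.8)
E
```

```text
t 1.4 gp [0.4502 0.2413 0.3543] az 76.8 down [ 0.001 -0.001 -1.   ] w 0.0854 F [0.4 0.8 0.6] j [-0.88  0.11  0.29  1.82 -0.03  1.22  0.76]
 twist total scaled [ 0.001  0.    -0.086]
 TCP shift world [-0.0121 -0.4414 -0.0043]  dp total in current tool axes [-3.605  0.739  0.039] min rows 9
 dp total in target axes [-3.679  0.079  0.036]
```

Call:
{"name": "apply_moves", "arguments": {"dp": [[0,0,0],[0,0,0],[-0.36,0.01,0],[-0.36,0.01,0],[-0.36,0.01,0],[-0.36,0.01,0],[-0.36,0.01,0],[-0.36,0.01,0],[-0.36,0.01,0],[-0.36,0.01,0],[-0.36,0.01,0],[-0.2,0,0],[-0.12,0,0],[-0.04,0,0]], "twist": [[0,0,-0.043],[0,0,-0.043],[0,0,0],[0,0,0],[0,0,0],[0,0,0],[0,0,0],[0,0,0],[0,0,0],[0,0,0],[0,0,0],[0,0,0],[0,0,0],[0,0,0]], "jaw": [100,100,100,100,100,100,100,100,100,100,100,100,100,100]}}

```text
clock: 2.8
tcp_pos: [0.4254, -0.2311, 0.5137]
orientation: [-2.297, -2.142, -0.019]
contact_force: [0.9, 0.2, 0.7]
grip_width: 0.0517
```

```bash
python3 - <<'E'
from h import *
go((0.439,-0.2425,.15),90-2.8)
f=cam("scene"); crop(f,150,50,420,290,2.5,"pics/a1.png")
f=cam("top"); np.savez("pics/top1.npz",**f);crop(f,230,130,350,250,5,"pics/a2.png")
E
```

```text
t 2.8 gp [ 0.4267 -0.2297  0.3587] az 86.0 down [ 0.008  0.009 -1.   ] w 0.0517 F [0.9 0.2 0.7] j [-0.36  0.04  0.78  1.89 -0.04  1.22  1.93]
 twist total scaled [ 0.004 -0.004 -0.01 ]
 TCP shift world [ 0.0136 -0.0114 -0.2087]  dp total in current tool axes [-0.104  0.106  1.739] min rows 5
 dp total in target axes [-0.09   0.118  1.739]
```

View pics/a1.png

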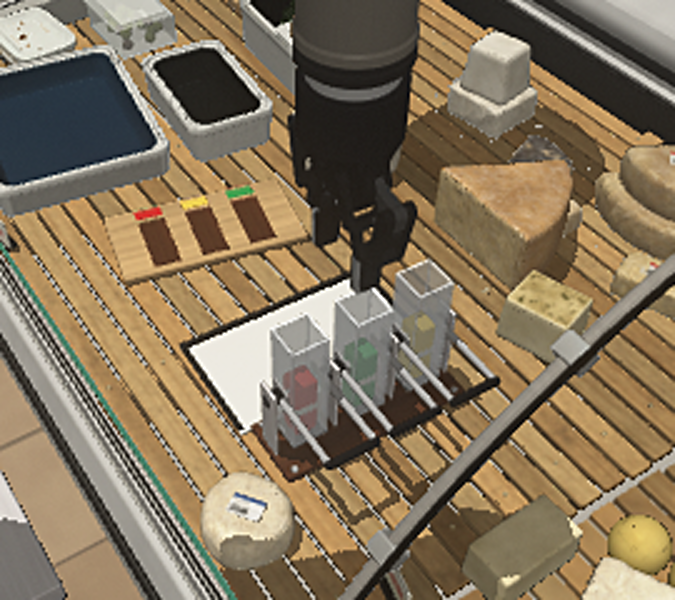

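View pics/a2.png

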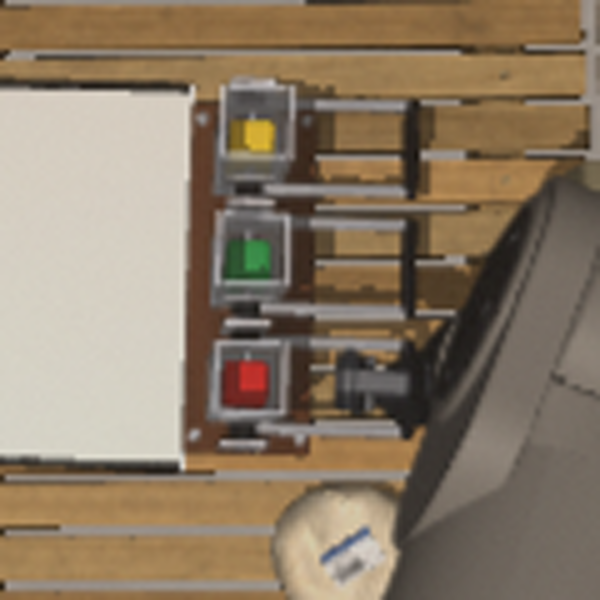

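```bash
python3 - <<'E'
from h import *
f=cam("top",1); cv2.imwrite("pics/a3.png",f["color"][:,:,::-1])
C=cloud(f)
for uv in [(340,200),(350,230),(330,260),(300,300),(345,170),(360,215)]: print(uv,np.round(C[uv[1],uv[0]],3))
E
```

```text
(340, 200) [ 0.426 -0.203  0.719]
(350, 230) [ 0.383 -0.213  0.729]
(330, 260) [ 0.344 -0.182  0.746]
(300, 300) [ 0.293 -0.14   0.756]
(345, 170) [ 0.472 -0.215  0.698]
(360, 215) [ 0.404 -0.23   0.718]
```

View pics/a3.png

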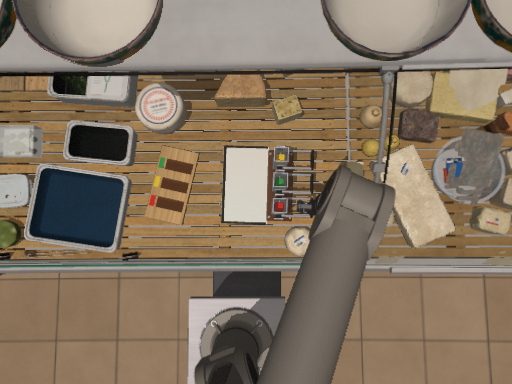

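Call:
{"name": "apply_moves", "arguments": {"dp": [[-0.05,0.06,0],[-0.04,0.06,0.2],[0,0,0.35],[0,0,0.35],[0,0,0.35],[0,0,0.3],[0,0,0.19]], "twist": [[0.004,-0.004,-0.01],[0,0,0],[0,0,0],[0,0,0],[0,0,0],[0,0,0],[0,0,0]], "jaw": [120,120,120,120,120,120,120]}}

```text
clock: 3.6
tcp_pos: [0.4449, -0.2319, 0.3014]
orientation: [2.254, 2.186, 0.021]
contact_force: [0.5, 0.5, 0.4]
grip_width: 0.0448
```

```bash
python3 - <<'E'
from h import *
go((0.439,-0.2425,.09),90-2.8)
f=cam("scene"); crop(f,220,130,370,250,5,"pics/a4.png")
f=cam("top"); crop(f,230,130,350,250,5,"pics/a5.png")
E
```

```text
t 3.6 gp [ 0.4466 -0.2307  0.1464] az 88.3 down [ 0.011  0.008 -1.   ] w 0.0448 F [0.5 0.5 0.4] j [-0.19  0.39  0.68  2.1  -0.37  0.76  2.27]
 twist total scaled [ 0.005 -0.004  0.009]
 TCP shift world [-0.0059 -0.0106 -0.0564]  dp total in current tool axes [-0.094 -0.051  0.469] min rows 2
 dp total in target axes [-0.091 -0.045  0.47 ]
```

View pics/a4.png

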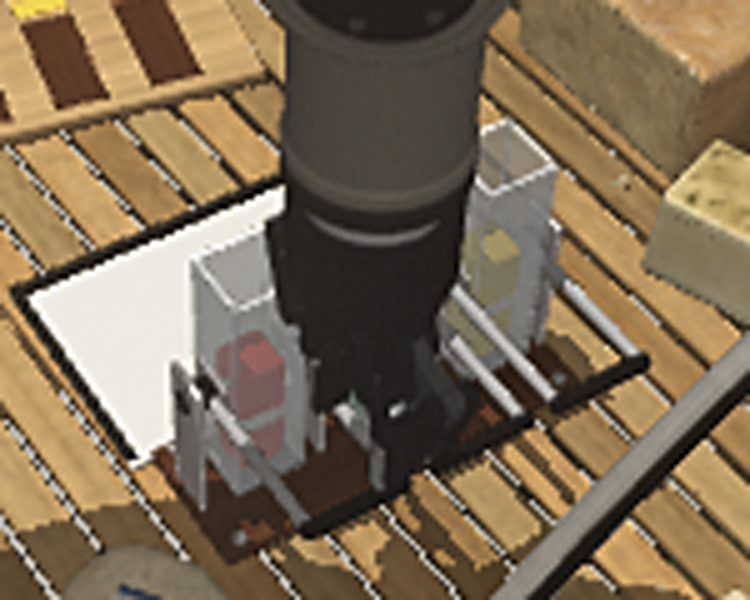

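View pics/a5.png

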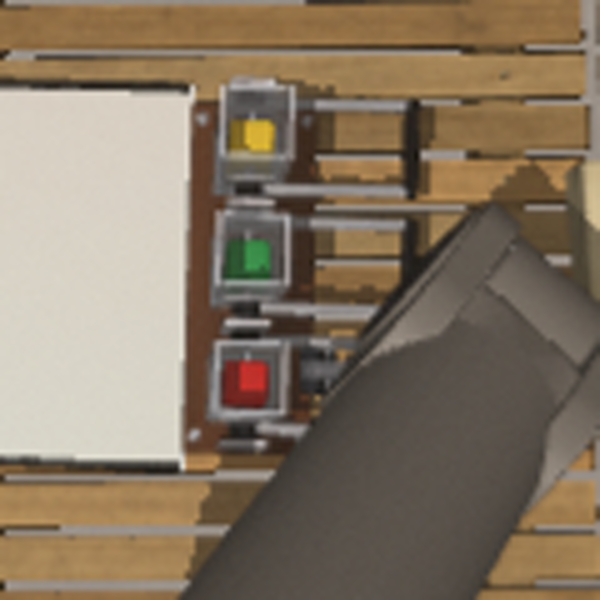

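```bash
python3 - <<'E'
from h import *
f=cam("top"); C=cloud(f)
for v in range(150,260,10): print(v,[tuple(np.round(C[v,u],2)) for u in (330,340,350,360,370,380)])
E
```

```text
150 [(np.float64(0.64), np.float64(-0.32), np.float64(-0.01)), (np.float64(0.65), np.float64(-0.37), np.float64(-0.08)), (np.float64(0.65), np.float64(-0.41), np.float64(-0.08)), (np.float64(0.64), np.float64(-0.43), np.float64(-0.03)), (np.float64(0.63), np.float64(-0.44), np.float64(0.05)), (np.float64(0.57), np.float64(-0.38), np.float64(0.34))]
160 [(np.float64(0.61), np.float64(-0.32), np.float64(-0.01)), (np.float64(0.62), np.float64(-0.37), np.float64(-0.08)), (np.float64(0.62), np.float64(-0.4), np.float64(-0.08)), (np.float64(0.61), np.float64(-0.43), np.float64(-0.03)), (np.float64(0.61), np.float64(-0.46), np.float64(-0.01)), (np.float64(0.55), np.float64(-0.38), np.float64(0.33))]
170 [(np.float64(0.57), np.float64(-0.32), np.float64(-0.0)), (np.float64(0.57), np.float64(-0.35), np.float64(0.0)), (np.float64(0.56), np.float64(-0.37), np.float64(0.05)), (np.float64(0.56), np.float64(-0.41), np.float64(0.05)), (np.float64(0.57), np.float64(-0.46), np.float64(-0.01)), (np.float64(0.52), np.float64(-0.38), np.float64(0.32))]
180 [(np.float64(0.48), np.float64(-0.23), np.float
[... 2001 characters left out ...]
oat64(0.03))]
240 [(np.float64(0.36), np.float64(-0.22), np.float64(0.56)), (np.float64(0.34), np.float64(-0.35), np.float64(0.0)), (np.float64(0.33), np.float64(-0.4), np.float64(-0.08)), (np.float64(0.34), np.float64(-0.38), np.float64(0.14)), (np.float64(0.34), np.float64(-0.39), np.float64(0.18)), (np.float64(0.34), np.float64(-0.48), np.float64(-0.0))]
250 [(np.float64(0.3), np.float64(-0.31), np.float64(-0.0)), (np.float64(0.3), np.float64(-0.35), np.float64(-0.0)), (np.float64(0.3), np.float64(-0.4), np.float64(-0.08)), (np.float64(0.31), np.float64(-0.38), np.float64(0.11)), (np.float64(0.3), np.float64(-0.44), np.float64(0.0)), (np.float64(0.3), np.float64(-0.48), np.float64(-0.0))]
```

Call:
{"name": "apply_moves", "arguments": {"dp": [[-0.05,-0.03,0],[-0.04,-0.015,0.05],[0,0,0.14],[0,0,0.14],[0,0,0.1],[0,0,0.02]], "twist": [[0.005,-0.004,0.009],[0,0,0],[0,0,0],[0,0,0],[0,0,0],[0,0,0]], "jaw": [120,120,120,120,120,120]}}

```text
clock: 4.35
tcp_pos: [0.4423, -0.246, 0.2548]
orientation: [2.267, 2.155, 0.012]
contact_force: [-0.0, 1.1, -0.6]
grip_width: 0.0451
```

```bash
python3 - <<'E'
from h import *
go((0.439,-0.2425,.09),90-2.8)
f=cam("scene"); crop(f,220,130,370,250,5,"pics/a6.png")
E
```

```text
t 4.35 gp [ 0.4446 -0.2467  0.0998] az 87.1 down [ 0.015 -0.004 -1.   ] w 0.0451 F [-0.   1.1 -0.6] j [-0.11  0.48  0.62  2.12 -0.45  0.66  2.34]
 twist total scaled [ 0.007  0.002 -0.001]
 TCP shift world [-0.0033  0.0035 -0.0098]  dp total in current tool axes [ 0.028 -0.03   0.081] min rows 1
 dp total in target axes [ 0.028 -0.029  0.082]
```

View pics/a6.png

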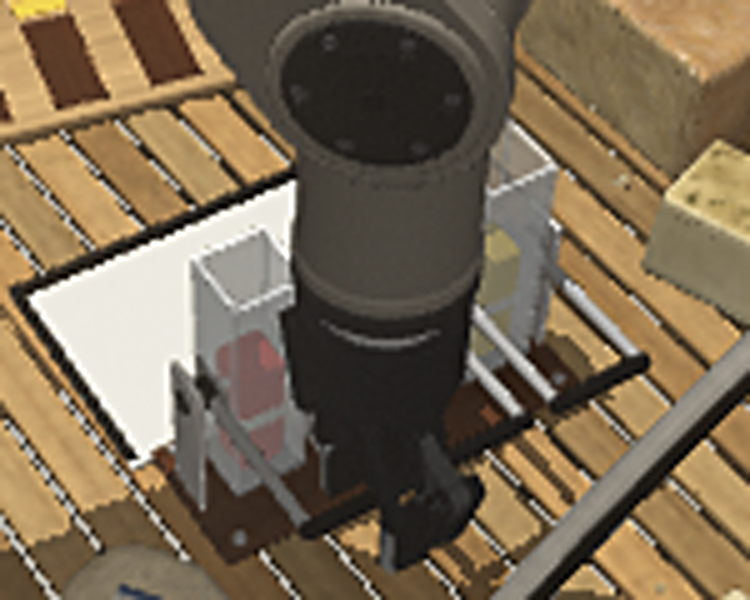

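Call:
{"name": "apply_moves", "arguments": {"dp": [[0.03,-0.04,0.04],[0,0,0.02],[0,0,0],[0,0,0],[0,0,0],[0,0,0],[0,0,0]], "twist": [[0.007,0.002,0],[0,0,0],[0,0,0],[0,0,0],[0,0,0],[0,0,0],[0,0,0]], "jaw": [120,120,255,255,255,255,255], "grip_force": 25}}

```text
clock: 5.1
tcp_pos: [0.4384, -0.2392, 0.249]
orientation: [-2.269, -2.165, -0.007]
contact_force: [0.7, -1.3, -1.3]
grip_width: 0.0088
```

```bash
python3 - <<'E'
from h import *
go((0.439,-0.2425,.09),90-2.8)
f=cam("scene"); crop(f,220,130,370,250,5,"pics/a7.png")
E
```

```text
t 5.1 gp [ 0.4384 -0.2381  0.094 ] az 87.3 down [-0.     0.007 -1.   ] w 0.0088 F [ 0.7 -1.3 -1.3] j [-0.11  0.48  0.61  2.13 -0.46  0.67  2.34]
 twist total scaled [-0.    -0.003  0.001]
 TCP shift world [ 0.0006 -0.0033 -0.004 ]  dp total in current tool axes [-0.027  0.006  0.033] min rows 1
 dp total in target axes [-0.027  0.007  0.033]
```

View pics/a7.png

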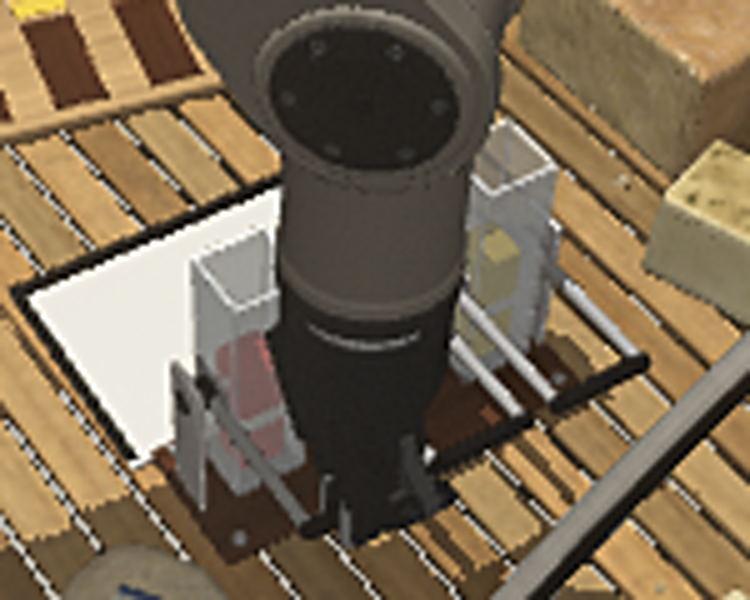

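Call:
{"name": "apply_moves", "arguments": {"dp": [[0.004,0,-0.083],[0.012,0,-0.082],[0.021,0,-0.081],[0.029,0,-0.078],[0.036,0,-0.075],[0.044,0,-0.071]], "twist": [[0,0,0],[0,0,0],[0,0,0],[0,0,0],[0,0,0],[0,0,0]], "jaw": [255,255,255,255,255,255]}}

```text
clock: 5.75
tcp_pos: [0.4391, -0.2208, 0.3098]
orientation: [-2.27, -2.163, -0.007]
contact_force: [1.1, 1.6, -3.9]
grip_width: 0.0091
```

```bash
cat >> h.py <<'E'
AX=np.array([0.443,-0.138,0.094])  # pivot in gp coordinates (tube0)
XB=np.array([-0.0485,-0.9988,0])
def arc(ax=AX):
    o,R,p=st(); d=p-ax; b=d@XB
    print("theta",round(np.arctan2(d[2],b),3),"rad",round(np.hypot(b,d[2]),4),"lat",round(d@np.array([.9988,-.0485,0]),4))
    return np.arctan2(d[2],b)
def arcplan(ax,th):
    o,R,p=st()
    q=ax+0.1*(np.cos(th)*XB+np.sin(th)*np.array([0,0,1])); print("to",th,np.round(R.T@(q-p)/.12,3))
E
python3 - <<'E'
from h import *
go(az=87.2);arc();
for t in (.6,.7,.8): arcplan(AX,t)
E
```

```text
t 5.75 gp [ 0.439  -0.2196  0.1548] az 87.2 down [-0.001  0.008 -1.   ] w 0.0091 F [ 1.1  1.6 -3.9] j [-0.23  0.37  0.71  2.11 -0.35  0.78  2.21]
 twist total scaled [-0.001 -0.004  0.   ]
theta 0.639 rad 0.1018 lat -0.0
to 0.6 [-0.007  0.     0.036]
to 0.7 [ 0.044  0.    -0.03 ]
to 0.8 [ 0.101  0.    -0.091]
```

Call:
{"name": "apply_moves", "arguments": {"dp": [[0.053,0,-0.064],[0.059,0,-0.059],[0.065,0,-0.052],[0.07,0,-0.046],[0.074,0,-0.039],[0.077,0,-0.031],[0.08,0,-0.023],[0.082,0,-0.015],[0.083,0,-0.007],[0.083,0,0.002]], "twist": [[0,0,0],[0,0,0],[0,0,0],[0,0,0],[0,0,0],[0,0,0],[0,0,0],[0,0,0],[0,0,0],[0,0,0]], "jaw": [255,255,255,255,255,255,255,255,255,255]}}

```text
clock: 6.75
tcp_pos: [0.4418, -0.1301, 0.3563]
orientation: [-2.277, -2.165, -0.007]
contact_force: [1.3, -2.9, -7.8]
grip_width: 0.0085
```

```bash
python3 - <<'E'
from h import *
go(az=87.2);arc();
for t in (1.7,1.8,1.9): arcplan(AX,t)
f=cam("scene"); crop(f,150,80,370,250,3.5,"pics/a8.png")
E
```

```text
t 6.75 gp [ 0.4423 -0.1296  0.2013] az 87.1 down [ 0.003  0.003 -1.   ] w 0.0085 F [ 1.3 -2.9 -7.8] j [-0.5   0.22  0.75  2.14 -0.2   0.85  1.9 ]
 twist total scaled [ 0.001 -0.002 -0.001]
theta 1.649 rad 0.1076 lat -0.0011
to 1.7 [0.037 0.009 0.068]
to 1.8 [0.119 0.009 0.083]
to 1.9 [0.199 0.009 0.106]
```

View pics/a8.png

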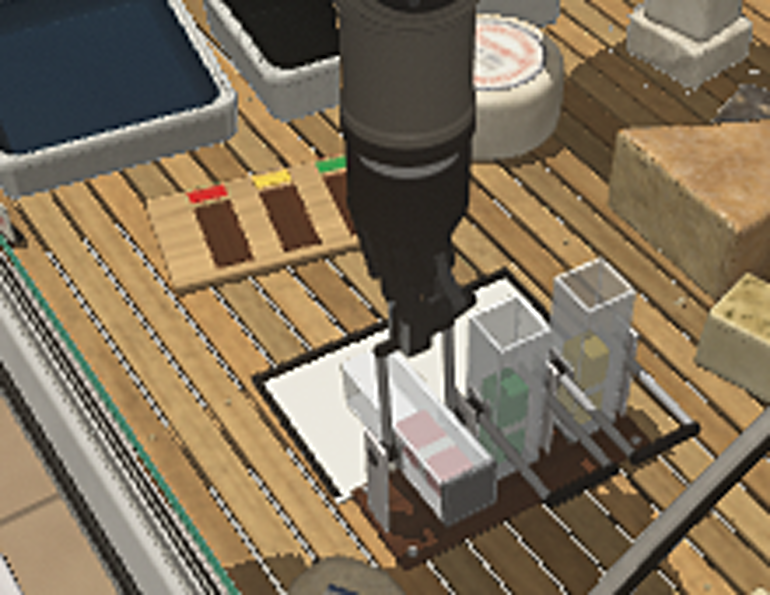

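Call:
{"name": "apply_moves", "arguments": {"dp": [[0.04,0,0.015],[0.04,0,0.015],[0.03,0,0.015],[0.03,0,0.015],[0.03,0,0.012],[0.02,0,0.01],[0,0,0],[0,0,0],[0,0,0],[0,0,0],[0,0,0],[0,0,0]], "twist": [[0,0,0],[0,0,0],[0,0,0],[0,0,0],[0,0,0],[0,0,0],[0,0,0],[0,0,0],[0,0,0],[0,0,0],[0,0,0],[0,0,0]], "jaw": [255,255,255,255,255,255,255,255,255,255,255,255]}}

```text
clock: 8.0
tcp_pos: [0.443, -0.106, 0.3498]
orientation: [-2.274, -2.162, -0.01]
contact_force: [-0.7, -0.5, 0.3]
grip_width: 0.0089
```

```bash
python3 - <<'E'
from h import *
go(az=87.2);arc();
for t in (1.7,1.8,1.9,2): arcplan(AX,t)
f=cam("scene"); crop(f,150,80,370,250,3.5,"pics/a9.png")
f=cam("top"); crop(f,200,130,350,250,5,"pics/a10.png")
E
```

```text
t 8.0 gp [ 0.4433 -0.1049  0.1948] az 87.1 down [ 0.002  0.007 -1.   ] w 0.0089 F [-0.7 -0.5  0.3] j [-0.54  0.22  0.74  2.15 -0.21  0.84  1.85]
 twist total scaled [ 0.001 -0.003 -0.001]
theta 1.888 rad 0.1061 lat -0.0014
to 1.7 [-0.169  0.012  0.012]
to 1.8 [-0.087  0.011  0.028]
to 1.9 [-0.007  0.011  0.051]
to 2 [0.07  0.011 0.083]
```

View pics/a9.png

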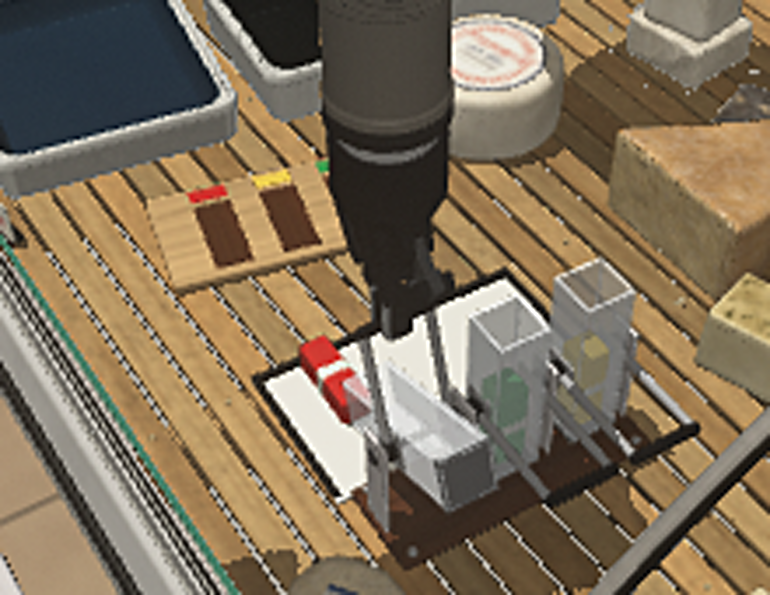

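View pics/a10.png

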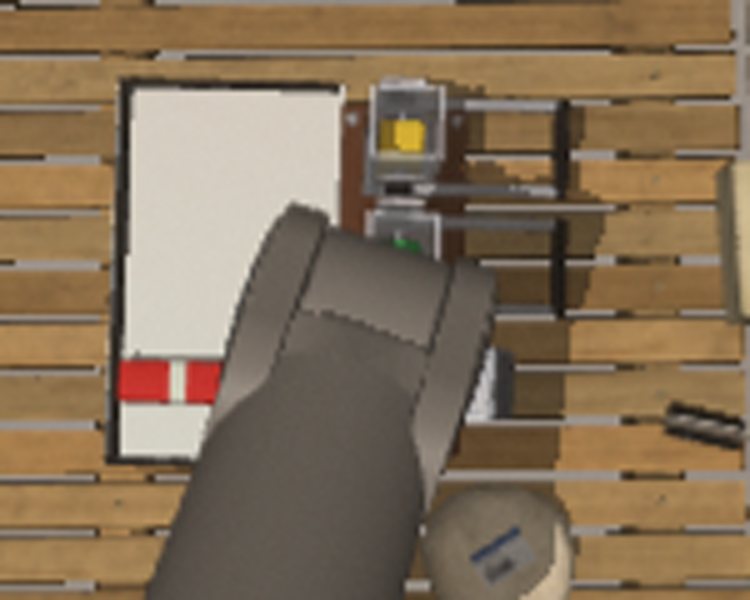

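Call:
{"name": "apply_moves", "arguments": {"dp": [[-0.08,0,0],[-0.082,0,0],[-0.083,0,0],[-0.083,0,0.01],[-0.083,0,0.015],[-0.081,0,0.02],[-0.079,0,0.027],[-0.076,0,0.035],[-0.072,0,0.042],[-0.067,0,0.049],[-0.062,0,0.056],[-0.056,0,0.062]], "twist": [[0,0,0],[0,0,0],[0,0,0],[0,0,0],[0,0,0],[0,0,0],[0,0,0],[0,0,0],[0,0,0],[0,0,0],[0,0,0],[0,0,0]], "jaw": [255,255,255,255,255,255,255,255,255,255,255,255]}}

```text
clock: 9.3
tcp_pos: [0.4399, -0.216, 0.3157]
orientation: [-2.266, -2.159, -0.032]
contact_force: [-0.3, 0.9, 2.6]
grip_width: 0.0085
```

```bash
python3 - <<'E'
from h import *
go(az=87.2);arc();
for t in (0,.2,.4,.6): arcplan(AX,t)
E
```

```text
t 9.3 gp [ 0.4409 -0.2125  0.1608] az 87.2 down [ 0.007  0.022 -1.   ] w 0.0085 F [-0.3  0.9  2.6] j [-0.25  0.35  0.71  2.11 -0.35  0.8   2.21]
 twist total scaled [ 0.003 -0.011  0.   ]
theta 0.731 rad 0.1001 lat 0.0015
to 0 [-0.225 -0.016  0.552]
to 0.2 [-0.204 -0.015  0.386]
to 0.4 [-0.151 -0.014  0.229]
to 0.6 [-0.068 -0.013  0.084]
```

Call:
{"name": "apply_moves", "arguments": {"dp": [[-0.052,0,0.065],[-0.046,0,0.07],[-0.038,0,0.074],[-0.031,0,0.077],[-0.023,0,0.08],[-0.015,0,0.082],[-0.006,0,0.083],[0,0,0.04],[0,0,0]], "twist": [[0.001,-0.004,0],[0.001,-0.004,0],[0.001,-0.004,0],[0,0,0],[0,0,0],[0,0,0],[0,0,0],[0,0,0],[0,0,0]], "jaw": [255,255,255,255,255,255,255,255,255]}}

```text
clock: 10.2
tcp_pos: [0.4418, -0.2392, 0.2421]
orientation: [-2.267, -2.17, -0.007]
contact_force: [-1.2, 3.2, 4.0]
grip_width: 0.0086
```

```bash
python3 - <<'E'
from h import *
go(az=87.2);arc();
f=cam("scene"); crop(f,150,80,370,250,3.5,"pics/a11.png")
E
```

```text
t 10.2 gp [ 0.4419 -0.2383  0.0871] az 87.5 down [ 0.001  0.006 -1.   ] w 0.0086 F [-1.2  3.2  4. ] j [-0.11  0.5   0.61  2.13 -0.47  0.65  2.36]
 twist total scaled [ 0.    -0.003  0.002]
theta -0.069 rad 0.1005 lat 0.0038
```

View pics/a11.png

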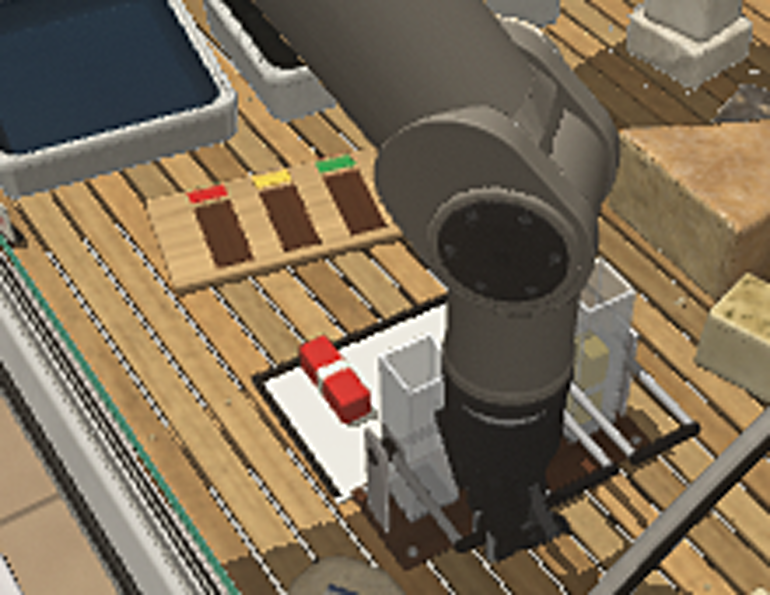

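Call:
{"name": "apply_moves", "arguments": {"dp": [[0,0,0],[0,0,0],[0,0,0],[0,0,-0.2],[0,0,-0.25],[0,0.3,0],[0,0.3,0],[0,0,0]], "twist": [[0,0,0],[0,0,0],[0,0,0],[0,0,0],[0,0,0],[0,0,0],[0,0,0],[0,0,0]], "jaw": [130,130,130,130,130,130,130,130]}}

```text
clock: 11.05
tcp_pos: [0.5139, -0.2468, 0.2969]
orientation: [2.275, 2.165, 0.001]
contact_force: [-0.2, -0.1, -0.9]
grip_width: 0.042
```

```bash
python3 - <<'E'
from h import *
A1=AX+.075*np.array([.9988,-.0485,0])
go(A1+.1*XB-[0,0,.002],az=87.2);arc(A1);
f=cam("scene"); crop(f,150,80,370,250,3.5,"pics/a12.png")
E
```

```text
t 11.05 gp [ 0.5141 -0.2469  0.1419] az 87.2 down [ 0.001 -0.001 -1.   ] w 0.042 F [-0.2 -0.1 -0.9] j [-0.17  0.51  0.67  1.94 -0.42  0.83  2.25]
 twist total scaled [ 0.001  0.    -0.   ]
 TCP shift world [-0.0008  0.0053 -0.0499]  dp total in current tool axes [ 0.044 -0.009  0.415] min rows 2
 dp total in target axes [ 0.043 -0.009  0.415]
theta 0.427 rad 0.1157 lat 0.0013
```

View pics/a12.png

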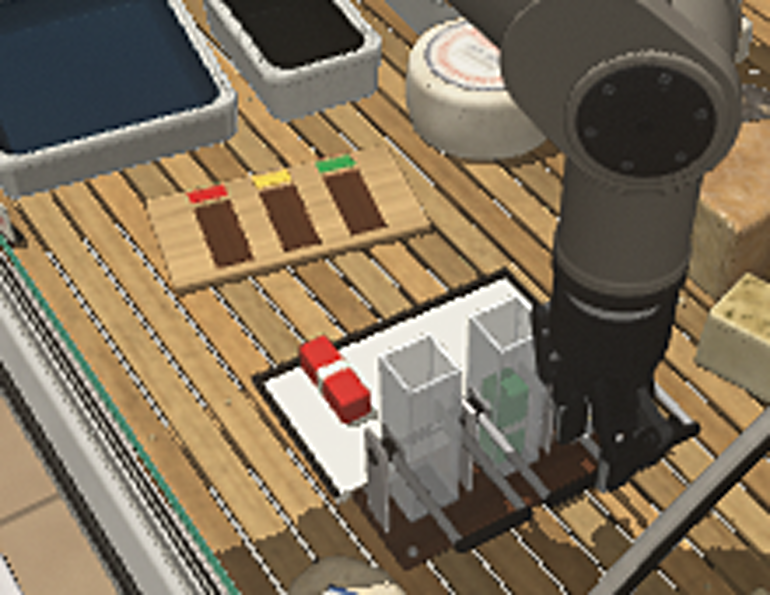

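Call:
{"name": "apply_moves", "arguments": {"dp": [[0.044,-0.009,0.1],[0,0,0.14],[0,0,0.12],[0,0,0.05],[0,0,0],[0,0,0],[0,0,0],[0,0,0],[0,0,0]], "twist": [[0,0,0],[0,0,0],[0,0,0],[0,0,0],[0,0,0],[0,0,0],[0,0,0],[0,0,0],[0,0,0]], "jaw": [130,130,130,130,255,255,255,255,255]}}

```text
clock: 12.0
tcp_pos: [0.5054, -0.2409, 0.2422]
orientation: [-2.276, -2.156, 0.006]
contact_force: [-0.2, 0.2, -2.2]
grip_width: 0.0092
```

```bash
python3 - <<'E'
from h import *
A1=AX+.075*np.array([.9988,-.0485,0])
go(A1+.1*XB,az=87.2);arc(A1);
f=cam("scene"); crop(f,220,130,370,250,5,"pics/a13.png")
E
```

```text
t 12.0 gp [ 0.5043 -0.2406  0.0872] az 86.9 down [-0.007  0.002 -1.   ] w 0.0092 F [-0.2  0.2 -2.2] j [-0.13  0.58  0.61  1.99 -0.49  0.73  2.3 ]
 twist total scaled [-0.003 -0.001 -0.002]
 TCP shift world [ 0.0077 -0.0006  0.0068]  dp total in current tool axes [-0.002  0.064 -0.057] min rows 1
 dp total in target axes [-0.002  0.064 -0.057]
theta -0.068 rad 0.0997 lat -0.0088
```

View pics/a13.png

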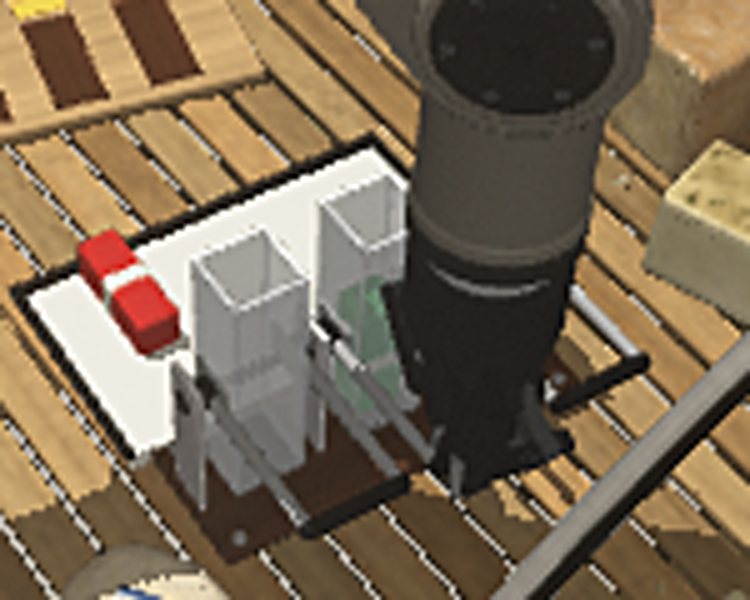

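Call:
{"name": "apply_moves", "arguments": {"dp": [[0,0,0],[0,0,0],[0,0.065,-0.04],[0,0,0],[0,0,0],[0,0,0],[0,0,0]], "twist": [[0,0,0],[0,0,0],[-0.003,0,0.002],[0,0,0],[0,0,0],[0,0,0],[0,0,0]], "jaw": [190,190,190,255,255,255,255]}}

```text
clock: 12.75
tcp_pos: [0.5149, -0.2413, 0.2485]
orientation: [-2.286, -2.155, -0.005]
contact_force: [0.7, 0.8, -0.2]
grip_width: 0.0094
```

```bash
python3 - <<'E'
from h import *
A1=AX+.075*np.array([.9988,-.0485,0])
go(A1+.1*XB,az=87.2);arc(A1);
E
```

```text
t 12.75 gp [ 0.5152 -0.241   0.0935] az 86.6 down [ 0.002  0.002 -1.   ] w 0.0094 F [ 0.7  0.8 -0.2] j [-0.13  0.58  0.61  1.97 -0.49  0.74  2.29]
 twist total scaled [ 0.001 -0.001 -0.005]
 TCP shift world [-0.0018 -0.0002  0.0005]  dp total in current tool axes [-0.003 -0.015 -0.004] min rows 1
 dp total in target axes [-0.003 -0.015 -0.004]
theta -0.005 rad 0.0994 lat 0.0021
```

Call:
{"name": "apply_moves", "arguments": {"dp": [[0.004,0,-0.08],[0.012,0,-0.08],[0.021,0,-0.078],[0.029,0,-0.075],[0.036,0,-0.072],[0.044,0,-0.068],[0.05,0,-0.062],[0.057,0,-0.058],[0.063,0,-0.052],[0.068,0,-0.046],[0.072,0,-0.038],[0.076,0,-0.03],[0.079,0,-0.022],[0.081,0,-0.012],[0.083,0,-0.004],[0.083,0,0.004],[0.083,0,0.014],[0.08,0,0.022],[0.06,0,0.022],[0,0,0]], "twist": [[0,0,0],[0,0,0],[0,0,0],[0,0,0],[0,0,0],[0,0,0],[0,0,0],[0,0,0],[0,0,0],[0,0,0],[0,0,0],[0,0,0],[0,0,0],[0,0,0],[0,0,0],[0,0,0],[0,0,0],[0,0,0],[0,0,0],[0,0,0]], "jaw": [255,255,255,255,255,255,255,255,255,255,255,255,255,255,255,255,255,255,255,255]}}

```text
clock: 14.75
tcp_pos: [0.5213, -0.1004, 0.3421]
orientation: [-2.284, -2.156, -0.0]
contact_force: [-1.6, -0.0, 1.6]
grip_width: 0.0091
```

```bash
python3 - <<'E'
from h import *
A1=AX+.075*np.array([.9988,-.0485,0])
go(az=87.2);arc(A1);
f=cam("scene"); crop(f,150,80,370,250,3.5,"pics/a14.png")
E
```

```text
t 14.75 gp [ 0.5212 -0.1003  0.1871] az 86.7 down [-0.001  0.001 -1.   ] w 0.0091 F [-1.6 -0.   1.6] j [-0.5   0.38  0.73  2.   -0.33  0.88  1.91]
 twist total scaled [-0.    -0.    -0.004]
theta 1.99 rad 0.102 lat 0.0013
```

View pics/a14.png

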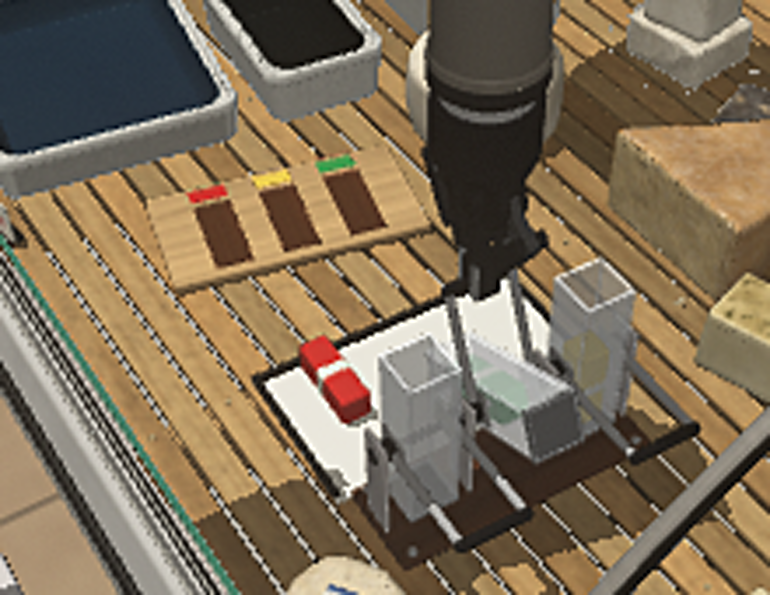

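Still sliding, probably; wait half a second and look.

Call:
{"name": "apply_moves", "arguments": {"dp": [[0,0,0],[0,0,0],[0,0,0],[0,0,0],[0,0,0],[0,0,0]], "twist": [[0,0,0],[0,0,0],[0,0,0],[0,0,0],[0,0,0],[0,0,0]], "jaw": [255,255,255,255,255,255]}}

```text
clock: 15.4
tcp_pos: [0.5212, -0.1011, 0.3423]
orientation: [-2.285, -2.153, -0.002]
contact_force: [-1.7, 0.4, 1.0]
grip_width: 0.0084
```

```bash
python3 - <<'E'
from h import *
A1=AX+.075*np.array([.9988,-.0485,0])
go(az=87.2);arc(A1);
f=cam("scene"); crop(f,150,80,370,250,3.5,"pics/a15.png")
E
```

```text
t 15.4 gp [ 0.5212 -0.1008  0.1873] az 86.6 down [-0.001  0.002 -1.   ] w 0.0084 F [-1.7  0.4  1. ] j [-0.5   0.38  0.73  2.   -0.33  0.88  1.91]
 twist total scaled [-0.    -0.001 -0.005]
theta 1.984 rad 0.1019 lat 0.0013
```

View pics/a15.png

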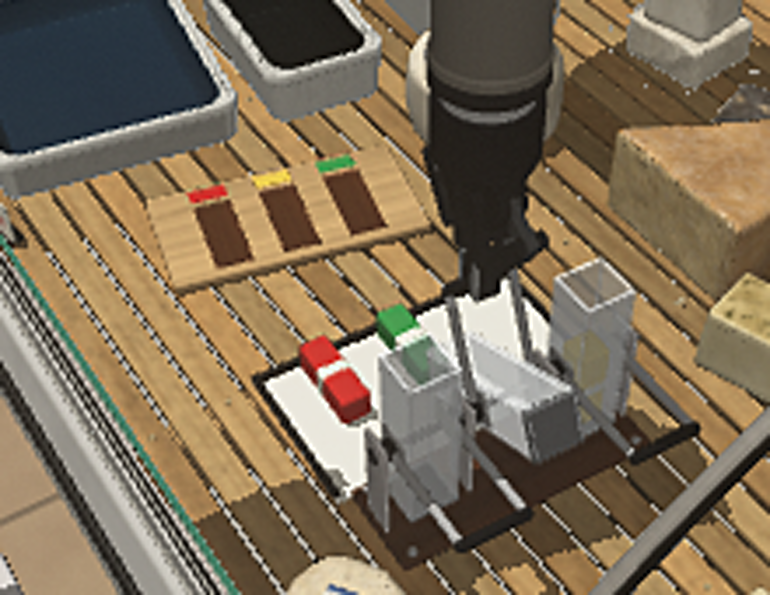

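Call:
{"name": "apply_moves", "arguments": {"dp": [[-0.078,0,-0.025],[-0.08,0,-0.02],[-0.082,0,-0.012],[-0.083,0,-0.004],[-0.083,0,0.004],[-0.083,0,0.012],[-0.081,0,0.02],[-0.079,0,0.028],[-0.075,0,0.036],[-0.071,0,0.043],[-0.067,0,0.05],[-0.061,0,0.056],[-0.056,0,0.062],[-0.049,0,0.067],[-0.042,0,0.072],[-0.035,0,0.076],[-0.027,0,0.079],[-0.019,0,0.081],[-0.011,0,0.083],[-0.002,0,0.06]], "twist": [[0,0,0],[0,0,0],[0,0,0],[0,0,0],[0,0,0],[0,0,0],[0,0,0],[0,0,0],[0,0,0],[0,0,0],[0,0,0],[0,0,0],[0,0,0],[0,0,0],[0,0,0],[0,0,0],[0,0,0],[0,0,0],[0,0,0],[0,0,0]], "jaw": [255,255,255,255,255,255,255,255,255,255,255,255,255,255,255,255,255,255,255,255]}}

```text
clock: 17.45
tcp_pos: [0.5179, -0.2443, 0.244]
orientation: [-2.268, -2.156, -0.027]
contact_force: [-3.5, 8.8, 29.9]
grip_width: 0.0088
```

```bash
python3 - <<'E'
from h import *
A1=AX+.075*np.array([.9988,-.0485,0])
go(A1+.1*XB-[0,0,.004],az=87.2);arc(A1);
E
```

```text
t 17.45 gp [ 0.5185 -0.2412  0.0891] az 87.1 down [ 0.004  0.021 -1.   ] w 0.0088 F [-3.5  8.8 29.9] j [-0.11  0.59  0.6   1.96 -0.51  0.75  2.32]
 twist total scaled [ 0.001 -0.01  -0.001]
 TCP shift world [-0.0048  0.0028  0.001 ]  dp total in current tool axes [ 0.022 -0.041 -0.008] min rows 1
 dp total in target axes [ 0.022 -0.041 -0.008]
theta -0.05 rad 0.0995 lat 0.0055
```

Call:
{"name": "apply_moves", "arguments": {"dp": [[0,0,-0.02],[0,0,0],[0,0,0],[0,0,-0.2],[0,0,-0.25],[0,0.29,0],[0,0.29,0],[0,0,0]], "twist": [[0,0,0],[0,0,0],[0,0,0],[0.001,-0.01,0],[0,0,0],[0,0,0],[0,0,0],[0,0,0]], "jaw": [130,130,130,130,130,130,130,130]}}

```text
clock: 18.25
tcp_pos: [0.585, -0.2548, 0.3003]
orientation: [2.284, 2.154, -0.013]
contact_force: [0.1, -0.3, -0.8]
grip_width: 0.0415
```

```bash
python3 - <<'E'
from h import *
A2=AX+.15*np.array([.9988,-.0485,0])
go(A2+.1*XB-[0,0,.001],az=87.2);arc(A2);
f=cam("scene"); crop(f,150,80,370,250,3.5,"pics/a16.png")
E
```

```text
t 18.25 gp [ 0.5843 -0.2559  0.1453] az 86.7 down [-0.004 -0.007 -1.   ] w 0.0415 F [ 0.1 -0.3 -0.8] j [-0.15  0.61  0.66  1.77 -0.45  0.92  2.21]
 twist total scaled [-0.002  0.003 -0.005]
 TCP shift world [ 0.003   0.0096 -0.0523]  dp total in current tool axes [0.085 0.022 0.435] min rows 2
 dp total in target axes [0.081 0.021 0.436]
theta 0.433 rad 0.1222 lat -0.0031
```

View pics/a16.png

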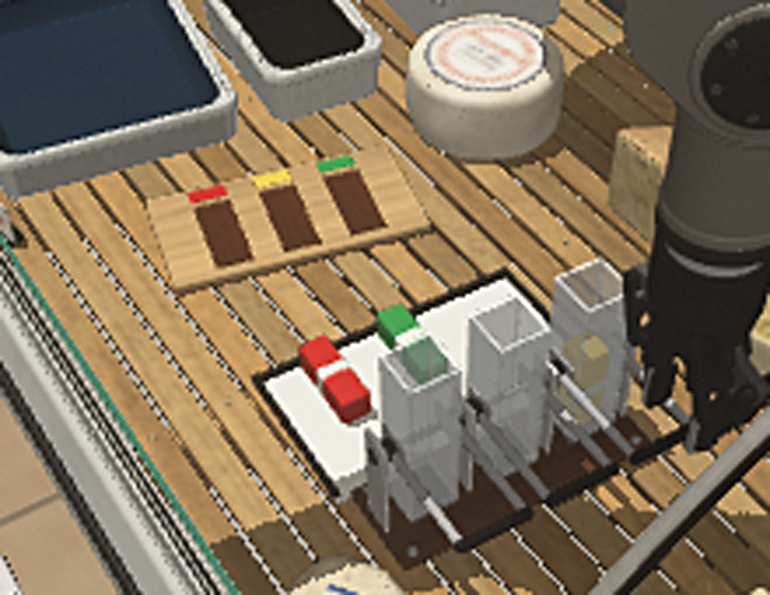

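Call:
{"name": "apply_moves", "arguments": {"dp": [[0.08,0.03,0],[0,0.01,0.12],[0,0.01,0.12],[0,0,0]], "twist": [[-0.002,0.003,-0.005],[0,0,0],[0,0,0],[0,0,0]], "jaw": [130,130,130,130]}}

```text
clock: 18.7
tcp_pos: [0.5862, -0.246, 0.267]
orientation: [-2.274, -2.16, 0.007]
contact_force: [-0.2, 0.6, -0.3]
grip_width: 0.0418
```

```bash
python3 - <<'E'
from h import *
A2=AX+.15*np.array([.9988,-.0485,0])
go(A2+.1*XB-[0,0,.001],az=87.2);arc(A2);
E
```

```text
t 18.7 gp [ 0.5852 -0.2459  0.112 ] az 87.1 down [-0.007  0.001 -1.   ] w 0.0418 F [-0.2  0.6 -0.3] j [-0.14  0.65  0.63  1.79 -0.48  0.86  2.23]
 twist total scaled [-0.003 -0.    -0.001]
 TCP shift world [ 0.0018  0.0008 -0.019 ]  dp total in current tool axes [0.008 0.015 0.158] min rows 1
 dp total in target axes [0.008 0.014 0.158]
theta 0.176 rad 0.1025 lat -0.0028
```

Call:
{"name": "apply_moves", "arguments": {"dp": [[0.008,0.02,0.08],[0,0.015,0.08],[0,0.005,0],[0,0,0],[0,0,0],[0,0,0],[0,0,0]], "twist": [[-0.003,0,0],[0,0,0],[0,0,0],[0,0,0],[0,0,0],[0,0,0],[0,0,0]], "jaw": [130,130,130,255,255,255,255]}}

```text
clock: 19.4
tcp_pos: [0.5904, -0.2441, 0.245]
orientation: [-2.274, -2.161, -0.0]
contact_force: [-0.2, -1.7, -1.5]
grip_width: 0.0091
```

```bash
python3 - <<'E'
from h import *
A2=AX+.15*np.array([.9988,-.0485,0])
go(A2+.1*XB-[0,0,.001],az=87.2);arc(A2);
f=cam("scene"); crop(f,220,130,370,250,5,"pics/a17.png")
E
```

```text
t 19.4 gp [ 0.59   -0.2436  0.09  ] az 87.1 down [-0.003  0.003 -1.   ] w 0.0091 F [-0.2 -1.7 -1.5] j [-0.13  0.68  0.6   1.8  -0.51  0.83  2.25]
 twist total scaled [-0.002 -0.002 -0.001]
 TCP shift world [-0.0025 -0.001   0.003 ]  dp total in current tool axes [-0.009 -0.02  -0.025] min rows 1
 dp total in target axes [-0.009 -0.02  -0.025]
theta -0.04 rad 0.0985 lat 0.0019
```

View pics/a17.png

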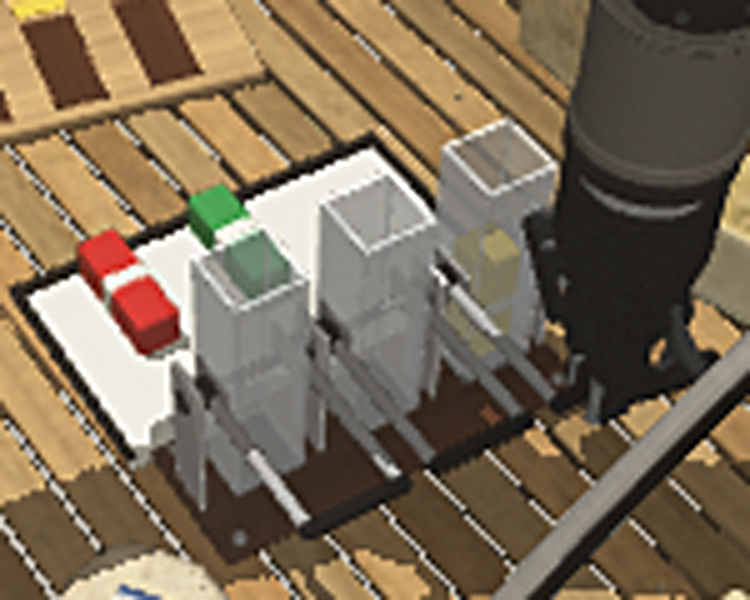

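Call:
{"name": "apply_moves", "arguments": {"dp": [[0.004,0,-0.08],[0.012,0,-0.08],[0.021,0,-0.078],[0.029,0,-0.075],[0.036,0,-0.072],[0.044,0,-0.068],[0.05,0,-0.062],[0.057,0,-0.058],[0.063,0,-0.052],[0.068,0,-0.046],[0.072,0,-0.038],[0.076,0,-0.03],[0.079,0,-0.022],[0.081,0,-0.012],[0.083,0,-0.004],[0.083,0,0.004],[0.083,0,0.014],[0.08,0,0.022],[0.03,0,0.01],[0,0,0]], "twist": [[0,0,0],[0,0,0],[0,0,0],[0,0,0],[0,0,0],[0,0,0],[0,0,0],[0,0,0],[0,0,0],[0,0,0],[0,0,0],[0,0,0],[0,0,0],[0,0,0],[0,0,0],[0,0,0],[0,0,0],[0,0,0],[0,0,0],[0,0,0]], "jaw": [255,255,255,255,255,255,255,255,255,255,255,255,255,255,255,255,255,255,255,255]}}

```text
clock: 21.45
tcp_pos: [0.5961, -0.1083, 0.3416]
orientation: [-2.275, -2.161, 0.004]
contact_force: [-2.2, -0.7, 2.7]
grip_width: 0.009
```

Call:
{"name": "apply_moves", "arguments": {"dp": [[0,0,0],[0,0,0],[0,0,0],[0,0,0],[0,0,0],[0,0,0]], "twist": [[0,0,0],[0,0,0],[0,0,0],[0,0,0],[0,0,0],[0,0,0]], "jaw": [255,255,255,255,255,255]}}

```text
clock: 22.05
tcp_pos: [0.5962, -0.1082, 0.3413]
orientation: [-2.275, -2.159, 0.002]
contact_force: [-1.7, -0.0, 1.8]
grip_width: 0.0087
```

```bash
python3 - <<'E'
from h import *
A2=AX+.15*np.array([.9988,-.0485,0])
go(az=87.2);arc(A2);
f=cam("scene"); crop(f,150,80,370,250,3.5,"pics/a18.png")
E
```

```text
t 22.05 gp [ 0.5955 -0.1078  0.1863] az 87.0 down [-0.005  0.003 -1.   ] w 0.0087 F [-1.7 -0.   1.8] j [-0.43  0.51  0.7   1.82 -0.4   0.96  1.96]
 twist total scaled [-0.002 -0.001 -0.002]
theta 1.957 rad 0.0997 lat 0.0008
```

View pics/a18.png

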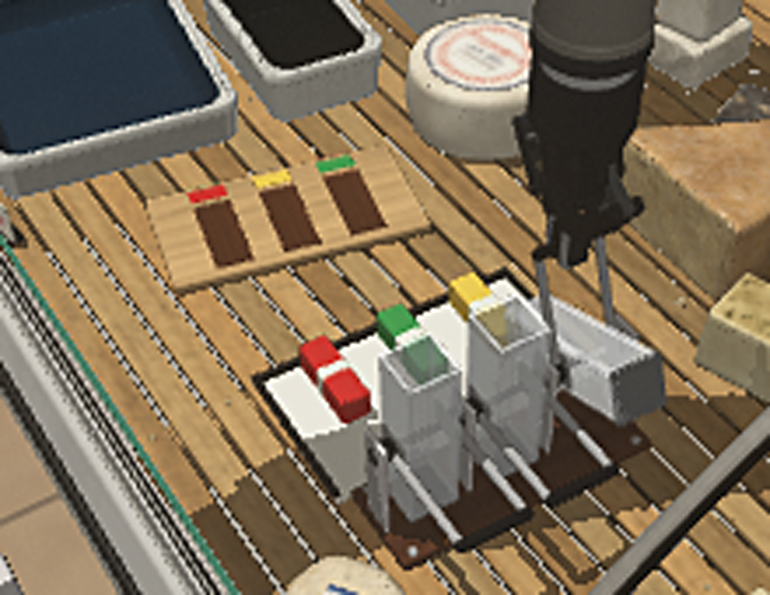

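All three sticks are out; swing tube 2 back.

Call:
{"name": "apply_moves", "arguments": {"dp": [[-0.078,0,-0.025],[-0.08,0,-0.02],[-0.082,0,-0.012],[-0.083,0,-0.004],[-0.083,0,0.004],[-0.083,0,0.012],[-0.081,0,0.02],[-0.079,0,0.028],[-0.075,0,0.036],[-0.071,0,0.043],[-0.067,0,0.05],[-0.061,0,0.056],[-0.056,0,0.062],[-0.049,0,0.067],[-0.042,0,0.072],[-0.035,0,0.076],[-0.027,0,0.079],[-0.019,0,0.081],[-0.011,0,0.07],[-0.002,0,0.04]], "twist": [[0,0,0],[0,0,0],[0,0,0],[0,0,0],[0,0,0],[0,0,0],[0,0,0],[0,0,0],[0,0,0],[0,0,0],[0,0,0],[0,0,0],[0,0,0],[0,0,0],[0,0,0],[0,0,0],[0,0,0],[0,0,0],[0,0,0],[0,0,0]], "jaw": [255,255,255,255,255,255,255,255,255,255,255,255,255,255,255,255,255,255,255,255]}}

```text
clock: 24.1
tcp_pos: [0.5935, -0.2482, 0.2471]
orientation: [-2.251, -2.161, -0.027]
contact_force: [-5.4, 8.1, 23.9]
grip_width: 0.0087
```

```bash
python3 - <<'E'
from h import *
A2=AX+.15*np.array([.9988,-.0485,0])
go(az=87.2);arc(A2);
E
```

```text
t 24.1 gp [ 0.5932 -0.244   0.0921] az 87.7 down [-0.002  0.027 -1.   ] w 0.0087 F [-5.4  8.1 23.9] j [-0.11  0.68  0.59  1.78 -0.52  0.85  2.27]
 twist total scaled [-0.002 -0.013  0.004]
theta -0.019 rad 0.0986 lat 0.0051
```

Call:
{"name": "apply_moves", "arguments": {"dp": [[0,0,-0.02],[0,0,0],[0,0,0],[0,0,-0.2],[0,0,-0.3],[0,0,-0.4],[0,0,-0.4],[0,0,-0.3],[0,0,0],[0,0,0],[0,0,0],[0,0,0],[0,0,0],[0,0,0],[0,0,0],[0,0,0],[0,0,0],[0,0,0],[0,0,0],[0,0,0]], "twist": [[0,0,0],[0,0,0],[0,0,0],[-0.002,-0.013,0],[0,0,0],[0,0,0],[0,0,0],[0,0,0],[0,0,-0.07],[0,0,-0.07],[0,0,-0.07],[0,0,-0.07],[0,0,-0.07],[0,0,-0.07],[0,0,-0.07],[0,0,-0.07],[0,0,-0.07],[0,0,-0.07],[0,0,-0.05],[0,0,0]], "jaw": [120,120,120,120,120,120,120,120,120,120,120,120,120,120,120,120,120,120,120,120]}}

```text
clock: 26.1
tcp_pos: [0.5889, -0.263, 0.431]
orientation: [-0.439, -3.074, 0.026]
contact_force: [0.1, -1.3, -1.1]
grip_width: 0.0452
```

```bash
python3 - <<'E'
from h import *
go(az=177.2)
f=cam("scene"); np.savez("pics/scene2.npz",**f);crop(f,150,80,370,250,3.5,"pics/a19.png")
f=cam("top"); np.savez("pics/top2.npz",**f);crop(f,130,130,290,240,5,"pics/a20.png")
E
```

```text
t 26.1 gp [ 0.5829 -0.2648  0.2761] az 163.7 down [-0.038 -0.011 -0.999] w 0.0452 F [ 0.1 -1.3 -1.1] j [ 0.72  0.47 -0.57  1.56  0.28  1.22  2.95]
 twist total scaled [-0.008 -0.017 -0.112]
```

View pics/a19.png

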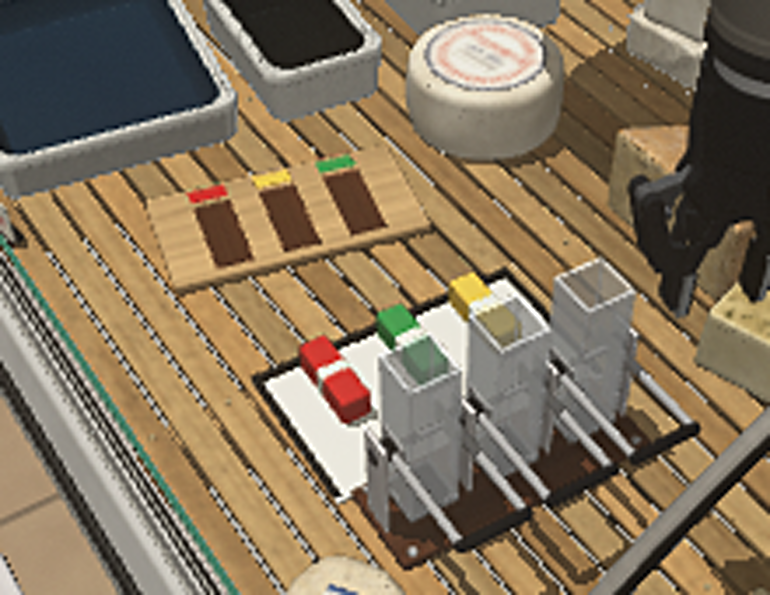

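View pics/a20.png

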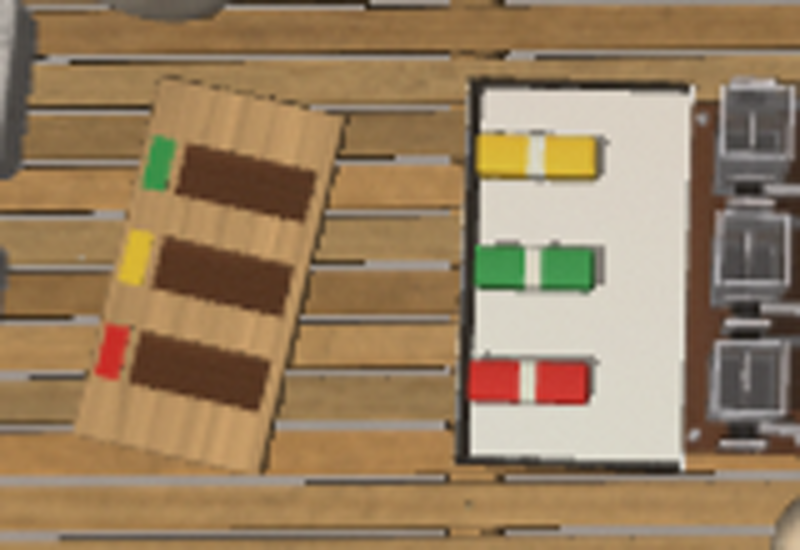

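Call:
{"name": "apply_moves", "arguments": {"dp": [[0,0,0],[0,0,0],[0,0,0],[0,0,0],[0,0,0],[0,0,0],[0,0,0],[0,0,0],[0,0,0],[0,0,0],[0,0,0],[0,0,0],[0,0,0],[0,0,0],[0,0,0],[0,0,0],[0,0,0],[0,0,0],[0,0,0],[0,0,0]], "twist": [[0,0,0.07],[0,0,0.07],[0,0,0.07],[0,0,0.07],[0,0,0.07],[0,0,0.07],[0,0,0.07],[0,0,0.07],[0,0,0.07],[0,0,0.07],[0,0,0.07],[0,0,0.07],[0,0,0.07],[0,0,0.07],[0,0,0.07],[0,0,0.07],[0,0,0.07],[0,0,0.07],[0,0,0.07],[0,0,0.05]], "jaw": [120,120,120,120,120,120,120,120,120,120,120,120,120,120,120,120,120,120,120,120]}}

```text
clock: 28.2
tcp_pos: [0.5884, -0.267, 0.4364]
orientation: [3.073, -0.173, -0.061]
contact_force: [0.8, 0.3, 0.1]
grip_width: 0.0451
```

```bash
cat >> h.py <<'E'
def sticks(t):
    hsv=cv2.cvtColor(t["color"],cv2.COLOR_RGB2HSV).astype(int); C=cloud(t)
    H,S,V=hsv[...,0],hsv[...,1],hsv[...,2]
    m0=(S>140)&(V>70)&(C[...,2]>0.016)&(C[...,2]<0.25)&(C[...,0]>.35)&(C[...,0]<.68)&(C[...,1]>-.2)&(C[...,1]<.33)
    out={}
    for k,m in dict(red=(H<8)|(H>172),yellow=(H>20)&(H<32),green=(H>45)&(H<85)).items():
        mm=(m&m0).astype(np.uint8); v,u=np.nonzero(mm)
        if len(u)<20: print(k,"few",len(u)); continue
        zt=np.median(C[v,u,2])
        rect=cv2.minAreaRect(np.stack([u,v],1).astype(np.float32)); box=cv2.boxPoints(rect)
        P=np.array([onz(t,b,zt) for b in box]); c=P.mean(0)
        e1=P[1]-P[0];e2=P[2]-P[1]; e=e1 if np.linalg.norm(e1)>np.linalg.norm(e2) else e2
        print(k,"n",len(u),"c",np.round(c,4),"len",round(np.linalg.norm(e1),4),round(np.linalg.norm(e2),4),"az",round(np.degrees(np.arctan2(e[1],e[0]))%180,1),"ztop",round(zt,4))
        out[k]=(c,np.degrees(np.arctan2(e[1],e[0]))%180)
    return out
E
python3 - <<'E'
from h import *
S=sticks(cam("top",2))
go(az=-2.8)
t=cam("top",2)
for k,q in dict(yellow=[(477,136),(597,136),(597,178),(477,173)],green=[(475,246),(594,246),(594,290),(475,286)],red=[(470,360),(590,362),(588,404),(470,400)]).items():
    P=np.array([onz(t,(130+a/5,130+b/5),.032) for a,b in q]);print(k,np.round(P.mean(0),4))
# board again
for k,q in dict(green=[(184,144),(316,176),(307,221),(177,192)],yellow=[(163,236),(295,266),(285,315),(154,286)],red=[(139,331),(271,362),(260,411),(130,381)]).items():
    P=np.array([onz(t,(130+a/5,130+b/5),.012) for a,b in q]); 
    d=(P[0]+P[3]-P[1]-P[2])/2; w=(P[0]+P[1]-P[2]-P[3])/2
    print(k,np.round(P.mean(0),4),np.linalg.norm(d),np.linalg.norm(w),np.degrees(np.arctan2(d[1],d[0])))
E
```

```text
red n 175 c [0.4602 0.117  0.0307] len 0.0267 0.3163 az 85.6 ztop 0.0307
yellow n 168 c [ 0.5991 -0.0059  0.0308] len 0.0761 0.0267 az 89.5 ztop 0.0308
green n 76 c [0.5542 0.1014 0.0312] len 0.0321 0.2906 az 74.8 ztop 0.0312
t 28.2 gp [ 0.5818 -0.2764  0.2818] az -6.5 down [-0.043 -0.061 -0.997] w 0.0451 F [0.8 0.3 0.1] j [0.27 0.41 0.05 1.59 0.05 1.17 0.19]
 twist total scaled [ 0.031  0.018 -0.03 ]
yellow [ 0.5983 -0.009   0.032 ]
green [ 0.5245 -0.0071  0.032 ]
red [ 0.4492 -0.0037  0.032 ]
green [0.5848 0.188  0.012 ] 0.09084908629867934 0.03186360831452461 76.38347679070662
yellow [0.5225 0.202  0.012 ] 0.09067543536767508 0.03377395891376564 76.91257472653139
red [0.4586 0.2175 0.012 ] 0.09014982004563966 0.03355705613230109 76.52274402597078
```

Call:
{"name": "apply_moves", "arguments": {"dp": [[0,0,0],[0,0,0]], "twist": [[0.031,0.018,-0.035],[0,0,0]], "jaw": [100,100]}}

```text
clock: 28.4
tcp_pos: [0.5886, -0.2664, 0.4381]
orientation: [3.138, -0.072, 0.004]
contact_force: [0.3, -1.4, 0.1]
grip_width: 0.0523
```

```bash
python3 - <<'E'
from h import *
go((.598,-.009,.15),az=-2)
E
```

```text
t 28.4 gp [ 0.589  -0.2669  0.2831] az -2.6 down [ 0.002 -0.003 -1.   ] w 0.0523 F [ 0.3 -1.4  0.1] j [ 0.32  0.4   0.02  1.59 -0.01  1.14  0.29]
 twist total scaled [ 0.001 -0.001 -0.005]
 TCP shift world [ 0.0094  0.2574 -0.1331]  dp total in current tool axes [-0.023 -2.15   1.103] min rows 6
 dp total in target axes [ 0.003 -2.147  1.109]
```

Call:
{"name": "apply_moves", "arguments": {"dp": [[0,-0.15,0],[0,-0.35,0],[0,-0.38,0],[0,-0.38,0],[0,-0.38,0.1],[0,-0.3,0.2],[0,-0.15,0.25],[0,-0.06,0.25],[0,0,0.2],[0,0,0.1]], "twist": [[0,0,0],[0,0,0],[0,0,0],[0,0,0],[0,0,0],[0,0,0],[0,0,0],[0,0,0],[0,0,0],[0,0,0]], "jaw": [100,100,100,100,100,100,100,100,100,100]}}

```text
clock: 29.4
tcp_pos: [0.6066, -0.0037, 0.3069]
orientation: [3.108, -0.122, 0.029]
contact_force: [-0.5, -0.1, 0.1]
grip_width: 0.0523
```

```bash
python3 - <<'E'
from h import *
go((.598,-.009,.026),az=-1.5)
f=cam("scene");crop(f,150,80,370,250,3.5,"pics/a21.png")
E
```

```text
t 29.4 gp [ 0.6093 -0.0086  0.152 ] az -4.5 down [ 0.018 -0.032 -0.999] w 0.0523 F [-0.5 -0.1  0.1] j [-0.05  0.47 -0.07  1.82  0.09  0.85 -0.25]
 twist total scaled [ 0.015 -0.009 -0.025]
 TCP shift world [-0.0086 -0.0053 -0.1259]  dp total in current tool axes [-0.089  0.018  1.049] min rows 3
 dp total in target axes [-0.07   0.046  1.049]
```

View pics/a21.png

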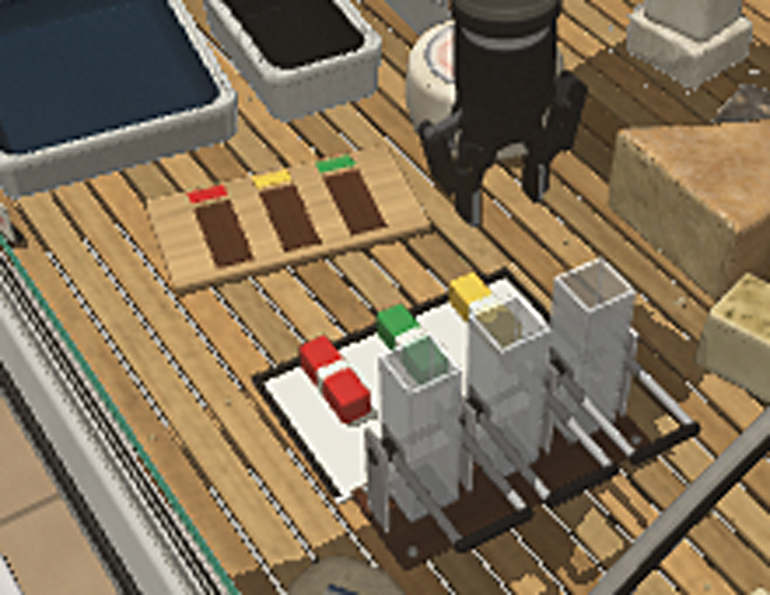

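Sticks still in place. Align and descend part-way.

Call:
{"name": "apply_moves", "arguments": {"dp": [[-0.07,0.04,0.1],[0,0,0.2],[0,0,0.25],[0,0,0.15],[0,0,0]], "twist": [[0.015,-0.009,-0.025],[0,0,0],[0,0,0],[0,0,0],[0,0,0]], "jaw": [100,100,100,100,100]}}

```text
clock: 29.95
tcp_pos: [0.6008, -0.0115, 0.2249]
orientation: [3.134, -0.052, 0.012]
contact_force: [-0.4, -0.5, -1.3]
grip_width: 0.0518
```

```bash
python3 - <<'E'
from h import *
go((.598,-.009,.026),az=-1.5)
E
```

```text
t 29.95 gp [ 0.602  -0.0126  0.0699] az -1.9 down [ 0.008 -0.008 -1.   ] w 0.0518 F [-0.4 -0.5 -1.3] j [-0.02  0.58 -0.09  1.87  0.09  0.69 -0.19]
 twist total scaled [ 0.003 -0.004 -0.003]
 TCP shift world [-0.0028  0.0025 -0.0439]  dp total in current tool axes [-0.027 -0.022  0.366] min rows 1
 dp total in target axes [-0.024 -0.02   0.366]
```

Call:
{"name": "apply_moves", "arguments": {"dp": [[-0.026,-0.02,0.12],[0,0,0.13],[0,0,0.1],[0,0,0],[0,0,0],[0,0,0],[0,0,0],[0,0,0]], "twist": [[0.003,-0.004,-0.003],[0,0,0],[0,0,0],[0,0,0],[0,0,0],[0,0,0],[0,0,0],[0,0,0]], "jaw": [100,100,100,100,255,255,255,255], "grip_force": 40}}

```text
clock: 30.75
tcp_pos: [0.6004, -0.0098, 0.1846]
orientation: [3.138, -0.046, 0.01]
contact_force: [0.3, -0.9, 0.6]
grip_width: 0.0272
```

```bash
python3 - <<'E'
from h import *
go((.598,-.009,.026),az=-1.5)
f=cam("scene");crop(f,220,100,370,220,5,"pics/a22.png")
E
```

```text
t 30.75 gp [ 0.6014 -0.0102  0.0296] az -1.7 down [ 0.007 -0.003 -1.   ] w 0.0272 F [ 0.3 -0.9  0.6] j [-0.02  0.64 -0.09  1.88  0.09  0.62 -0.2 ]
 twist total scaled [ 0.001 -0.003 -0.001]
 TCP shift world [-0.0024  0.0008 -0.0036]  dp total in current tool axes [-0.02  -0.006  0.03 ] min rows 1
 dp total in target axes [-0.02  -0.006  0.03 ]
```

View pics/a22.png

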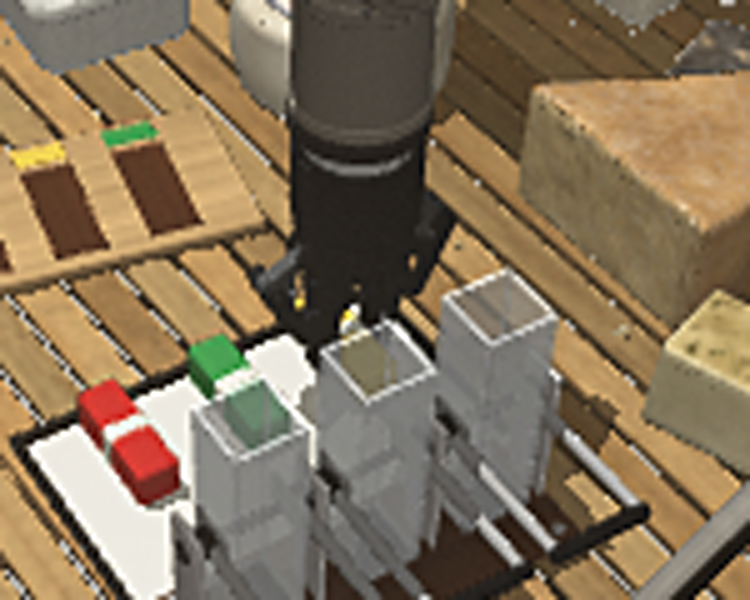

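Call:
{"name": "apply_moves", "arguments": {"dp": [[0,0,-0.08],[0,0,-0.15],[0,0,-0.2],[0,0,-0.2],[0,0,-0.1],[0,0,0]], "twist": [[0,0,0],[0,0,0],[0,0,0],[0,0,0],[0,0,0],[0,0,0]], "jaw": [255,255,255,255,255,255], "grip_force": 50}}

```text
clock: 31.4
tcp_pos: [0.5996, -0.0096, 0.2781]
orientation: [3.139, -0.046, 0.011]
contact_force: [0.6, 0.2, -0.3]
grip_width: 0.0269
```

```bash
python3 - <<'E'
from h import *
go((.5225,.202,.11),az=-13.5)
f=cam("scene");crop(f,150,80,370,250,3.5,"pics/a23.png")
E
```

```text
t 31.4 gp [ 0.6007 -0.0101  0.1231] az -1.7 down [ 0.007 -0.003 -1.   ] w 0.0269 F [ 0.6  0.2 -0.3] j [-0.01  0.5  -0.1   1.85  0.07  0.79 -0.18]
 twist total scaled [ 0.001 -0.004  0.098]
 TCP shift world [-0.0771  0.2116 -0.0131]  dp total in current tool axes [-0.694 -1.744  0.099] min rows 5
 dp total in target axes [-1.036 -1.565  0.109]
```

View pics/a23.png

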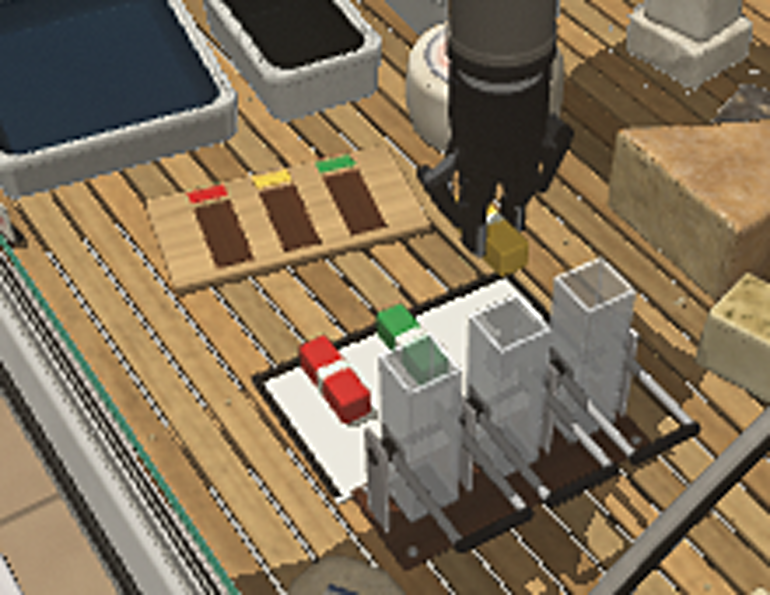

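Call:
{"name": "apply_moves", "arguments": {"dp": [[0,0,0],[0,0,0],[-0.06,-0.1,0],[-0.13,-0.2,0],[-0.15,-0.22,0],[-0.15,-0.22,0],[-0.15,-0.22,0],[-0.15,-0.22,0],[-0.13,-0.2,0],[-0.08,-0.12,0],[-0.036,-0.06,0],[0,0,0]], "twist": [[0,0,0.049],[0,0,0.049],[0,0,0],[0,0,0],[0,0,0],[0,0,0],[0,0,0],[0,0,0],[0,0,0],[0,0,0],[0,0,0],[0,0,0]], "jaw": [255,255,255,255,255,255,255,255,255,255,255,255]}}

```text
clock: 32.65
tcp_pos: [0.5097, 0.216, 0.2646]
orientation: [3.117, -0.33, -0.018]
contact_force: [-0.1, -0.5, 0.1]
grip_width: 0.0272
```

```bash
python3 - <<'E'
from h import *
go((.5225,.202,.0386),az=-13.5)
f=cam("top");crop(f,130,130,290,240,5,"pics/a24.png")
f=cam("scene");crop(f,150,80,370,250,3.5,"pics/a25.png")
E
```

```text
t 32.65 gp [0.5078 0.2151 0.1096] az -12.1 down [-0.012 -0.006 -1.   ] w 0.0272 F [-0.1 -0.5  0.1] j [-0.44  0.46 -0.1   1.96  0.06  0.74 -0.78]
 twist total scaled [0.004 0.005 0.012]
 TCP shift world [ 0.0128 -0.014  -0.071 ]  dp total in current tool axes [0.135 0.087 0.591] min rows 2
 dp total in target axes [0.131 0.088 0.592]
```

View pics/a25.png

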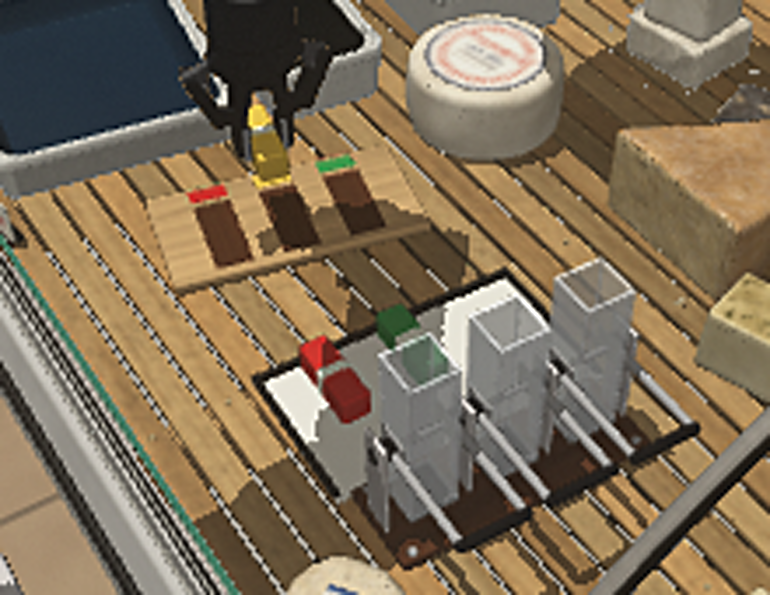

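Call:
{"name": "apply_moves", "arguments": {"dp": [[0.07,0.05,0],[0.06,0.04,0],[0,0,0.1],[0,0,0.15],[0,0,0.12],[0,0,0]], "twist": [[0.004,0.005,0.012],[0,0,0],[0,0,0],[0,0,0],[0,0,0],[0,0,0]], "jaw": [255,255,255,255,255,255]}}

```text
clock: 33.35
tcp_pos: [0.5278, 0.1909, 0.2172]
orientation: [3.114, -0.396, 0.006]
contact_force: [-0.4, 0.2, -1.2]
grip_width: 0.0269
```

```bash
python3 - <<'E'
from h import *
go((.5225,.202,.0386),az=-13.5)
E
```

```text
t 33.35 gp [0.5283 0.1904 0.0622] az -14.5 down [ 0.003 -0.003 -1.   ] w 0.0269 F [-0.4  0.2 -1.2] j [-0.4   0.54 -0.07  1.97  0.07  0.64 -0.77]
 twist total scaled [ 0.001 -0.002 -0.008]
 TCP shift world [-0.0053  0.0111 -0.0236]  dp total in current tool axes [-0.067 -0.079  0.197] min rows 1
 dp total in target axes [-0.064 -0.079  0.197]
```

Call:
{"name": "apply_moves", "arguments": {"dp": [[-0.06,-0.07,0],[0,0,0],[0,0,0.06],[0,0,0.06],[0,0,0]], "twist": [[0.001,-0.002,-0.008],[0,0,0],[0,0,0],[0,0,0],[0,0,0]], "jaw": [255,255,255,255,255]}}

```text
clock: 33.85
tcp_pos: [0.5231, 0.2014, 0.2025]
orientation: [-3.119, 0.369, -0.001]
contact_force: [-0.4, 0.2, -0.3]
grip_width: 0.0267
```

```bash
python3 - <<'E'
from h import *
go((.5225,.202,.0386),az=-13.5)
E
```

```text
t 33.85 gp [0.5233 0.2015 0.0475] az -13.5 down [ 0.001  0.001 -1.   ] w 0.0267 F [-0.4  0.2 -0.3] j [-0.42  0.56 -0.08  1.97  0.07  0.61 -0.78]
 twist total scaled [-0. -0.  0.]
 TCP shift world [-0.0006  0.0006 -0.0089]  dp total in current tool axes [-0.006 -0.003  0.075] min rows 1
 dp total in target axes [-0.006 -0.004  0.075]
```

Call:
{"name": "apply_moves", "arguments": {"dp": [[-0.006,0,0.04],[0,0,0.035],[0,0,0],[0,0,0.008],[0,0,0]], "twist": [[0,0,0],[0,0,0],[0,0,0],[0,0,0],[0,0,0]], "jaw": [255,255,255,255,255]}}

```text
clock: 34.35
tcp_pos: [0.5226, 0.2016, 0.1918]
orientation: [-3.119, 0.369, -0.002]
contact_force: [-0.6, 0.6, -1.1]
grip_width: 0.0267
```

```bash
python3 - <<'E'
from h import *
go((.5225,.202,.0386),az=-13.5)
f=cam("scene");crop(f,180,90,300,180,6,"pics/a26.png")
E
```

```text
t 34.35 gp [0.5229 0.2017 0.0368] az -13.5 down [ 0.001  0.001 -1.   ] w 0.0267 F [-0.6  0.6 -1.1] j [-0.42  0.58 -0.08  1.98  0.08  0.59 -0.78]
 twist total scaled [-0.001 -0.001  0.   ]
 TCP shift world [-0.0001  0.0004  0.0018]  dp total in current tool axes [-0.002 -0.003 -0.015] min rows 1
 dp total in target axes [-0.002 -0.003 -0.015]
```

View pics/a26.png

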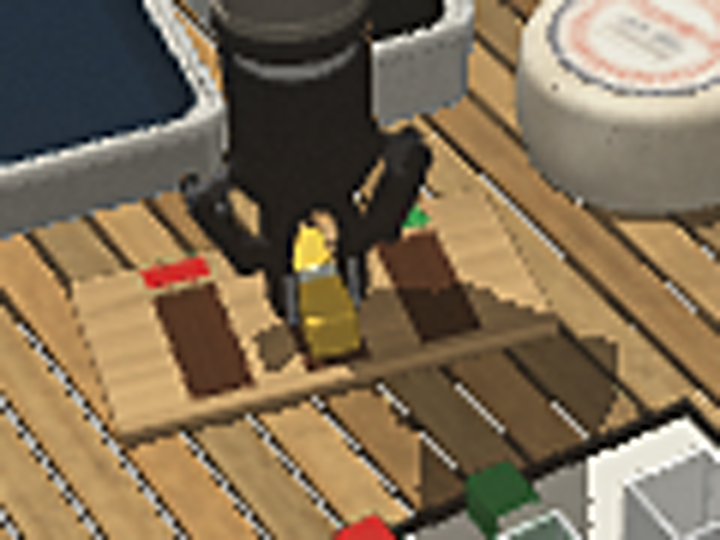

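Call:
{"name": "apply_moves", "arguments": {"dp": [[0,0,0.012],[0,0,0],[0,0,0],[0,0,0],[0,0,0],[0,0,-0.1],[0,0,-0.3],[0,0,-0.4],[0,0,-0.4],[0,0,0]], "twist": [[0,0,0],[0,0,0],[0,0,0],[0,0,0],[0,0,0],[0,0,0],[0,0,0],[0,0,0],[0,0,0],[0,0,0]], "jaw": [255,255,120,120,120,120,120,120,120,120]}}

```text
clock: 35.4
tcp_pos: [0.5225, 0.2015, 0.343]
orientation: [-3.119, 0.369, -0.001]
contact_force: [0.9, 0.7, 0.1]
grip_width: 0.0456
```

```bash
python3 - <<'E'
from h import *
go((.5245,-.007,.13),az=-1.5)
f=cam("scene");crop(f,150,80,370,250,3.5,"pics/a27.png")
f=cam("top");np.savez("pics/top3.npz",**f);crop(f,130,130,290,240,5,"pics/a28.png")
E
```

```text
t 35.4 gp [0.5226 0.2016 0.188 ] az -13.5 down [ 0.001  0.    -1.   ] w 0.0456 F [0.9 0.7 0.1] j [-0.41  0.36 -0.09  1.89  0.04  0.89 -0.75]
 twist total scaled [-0.  -0.  -0.1]
 TCP shift world [ 0.002  -0.2085 -0.058 ]  dp total in current tool axes [0.422 1.686 0.483] min rows 5
 dp total in target axes [0.062 1.737 0.484]
```

View pics/a27.png

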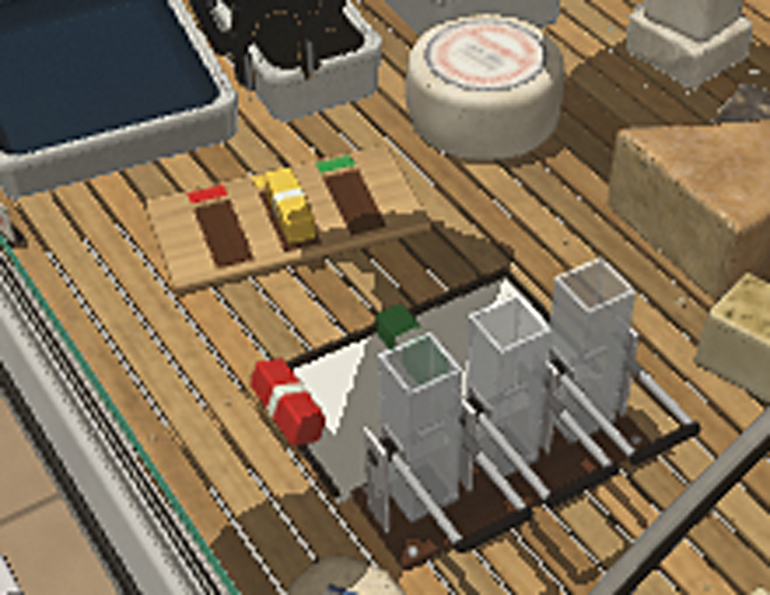

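View pics/a28.png

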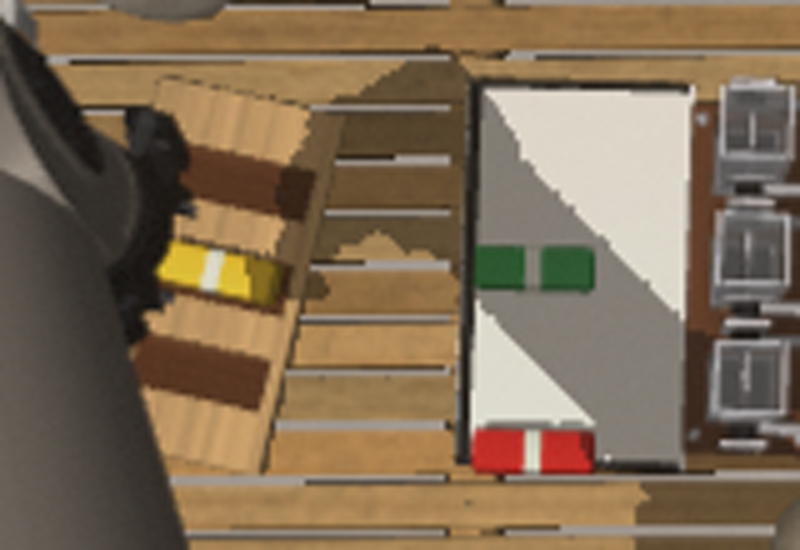

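Call:
{"name": "apply_moves", "arguments": {"dp": [[0,0,0],[0,0,0],[0,0.15,0],[0,0.3,0],[0.02,0.35,0],[0.02,0.35,0],[0.02,0.3,0.1],[0,0.18,0.15],[0,0.08,0.15],[0,0,0.05],[0,0,0]], "twist": [[0,0,-0.05],[0,0,-0.05],[0,0,0],[0,0,0],[0,0,0],[0,0,0],[0,0,0],[0,0,0],[0,0,0],[0,0,0],[0,0,0]], "jaw": [100,100,100,100,100,100,100,100,100,100,100]}}

```text
clock: 36.6
tcp_pos: [0.5169, -0.0126, 0.2704]
orientation: [3.133, -0.021, -0.049]
contact_force: [-0.4, 0.9, 1.2]
grip_width: 0.052
```

```bash
python3 - <<'E'
from h import *
go((.5245,-.007,.065),az=-1.5)
f=cam("scene");crop(f,150,80,370,250,3.5,"pics/a29.png")
f=cam("top");np.savez("pics/top4.npz",**f);crop(f,130,130,290,240,5,"pics/a30.png")
E
```

```text
t 36.6 gp [ 0.512  -0.0138  0.1154] az -0.8 down [-0.032 -0.008 -0.999] w 0.052 F [-0.4  0.9  1.2] j [-0.05  0.41 -0.06  2.03  0.04  0.74 -0.15]
 twist total scaled [0.004 0.015 0.006]
 TCP shift world [ 0.0076  0.0056 -0.0504]  dp total in current tool axes [ 0.076 -0.051  0.417] min rows 2
 dp total in target axes [ 0.062 -0.048  0.42 ]
```

View pics/a29.png

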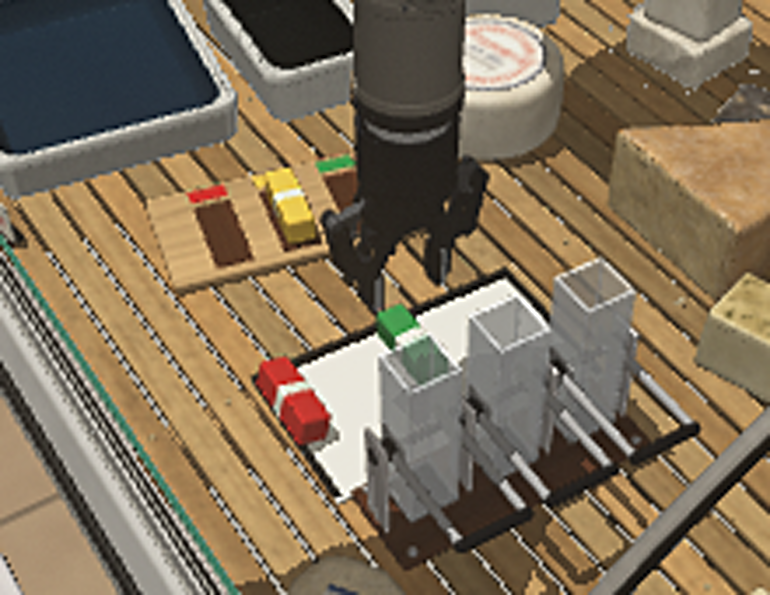

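View pics/a30.png

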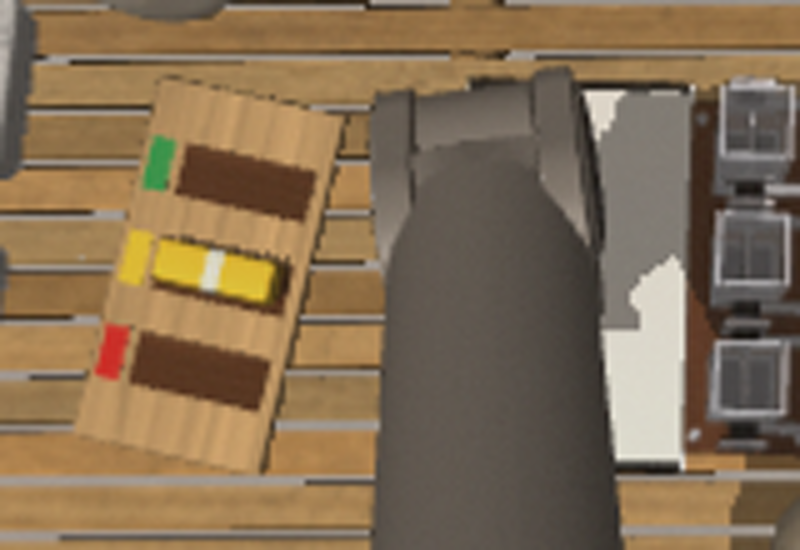

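Call:
{"name": "apply_moves", "arguments": {"dp": [[0.06,-0.045,0],[0,0,0],[0,0,0.15],[0,0,0.2],[0,0,0.05],[0,0,0]], "twist": [[0.004,0.015,0.006],[0,0,0],[0,0,0],[0,0,0],[0,0,0],[0,0,0]], "jaw": [100,100,100,100,100,100]}}

```text
clock: 37.3
tcp_pos: [0.5289, -0.0004, 0.2266]
orientation: [-3.137, 0.028, -0.024]
contact_force: [-0.2, 0.2, -0.8]
grip_width: 0.0517
```

```bash
python3 - <<'E'
from h import *
go((.5255,-.007,.028),az=-1.5)
t=cam("top",4)
P=np.array([onz(t,(130+a/5,130+b/5),.040) for a,b in [(153,238),(280,264),(271,306),(150,278)]]);print(P.mean(0))
E
```

```text
t 37.3 gp [5.313e-01 3.000e-04 7.160e-02] az -1.0 down [ 0.016  0.004 -1.   ] w 0.0517 F [-0.2  0.2 -0.8] j [-0.07  0.48 -0.06  2.04  0.05  0.6  -0.18]
 twist total scaled [-0.002 -0.007  0.004]
 TCP shift world [-0.0034 -0.0066 -0.0436]  dp total in current tool axes [-0.033  0.057  0.363] min rows 1
 dp total in target axes [-0.027  0.056  0.363]
[0.52239108 0.20245649 0.04      ]
```

Yellow is at (0.522, 0.2025), on its lane centre. Continue with green.

Call:
{"name": "apply_moves", "arguments": {"dp": [[-0.026,0.045,0],[0,0,0],[0,0,0.1],[0,0,0.14],[0,0,0.06],[0,0,0]], "twist": [[-0.002,-0.007,0.004],[0,0,0],[0,0,0],[0,0,0],[0,0,0],[0,0,0]], "jaw": [100,100,100,100,100,100]}}

```text
clock: 37.9
tcp_pos: [0.5271, -0.0061, 0.192]
orientation: [-3.141, 0.043, -0.009]
contact_force: [-0.3, -0.6, 0.4]
grip_width: 0.0517
```

```bash
python3 - <<'E'
from h import *
go((.5255,-.007,.028),az=-1.5)
E
```

```text
t 37.9 gp [ 0.528 -0.006  0.037] az -1.6 down [ 0.006  0.    -1.   ] w 0.0517 F [-0.3 -0.6  0.4] j [-0.06  0.54 -0.05  2.06  0.06  0.54 -0.18]
 twist total scaled [-0.    -0.003 -0.   ]
 TCP shift world [-0.0016 -0.0009 -0.009 ]  dp total in current tool axes [-0.014  0.008  0.075] min rows 1
 dp total in target axes [-0.013  0.008  0.075]
```

Call:
{"name": "apply_moves", "arguments": {"dp": [[-0.014,0.008,0.07],[0,0,0],[0,0,0],[0,0,0],[0,0,0],[0,0,0],[0,0,-0.08],[0,0,-0.2],[0,0,-0.25],[0,0,-0.2],[0,0,-0.1],[0,0,0]], "twist": [[0,-0.003,0],[0,0,0],[0,0,0],[0,0,0],[0,0,0],[0,0,0],[0,0,0],[0,0,0],[0,0,0],[0,0,0],[0,0,0],[0,0,0]], "jaw": [100,100,255,255,255,255,255,255,255,255,255,255], "grip_force": 50}}

```text
clock: 39.1
tcp_pos: [0.5254, -0.0072, 0.2896]
orientation: [-3.14, 0.043, -0.001]
contact_force: [0.3, -0.4, -0.1]
grip_width: 0.0269
```

```bash
python3 - <<'E'
from h import *
go((.585,.188,.13),az=-13.5)
f=cam("scene");crop(f,150,80,370,250,3.5,"pics/a31.png")
E
```

```text
t 39.1 gp [ 0.5255 -0.007   0.1346] az -1.6 down [ 0.001  0.001 -1.   ] w 0.0269 F [ 0.3 -0.4 -0.1] j [-0.05  0.38 -0.06  2.01  0.03  0.75 -0.16]
 twist total scaled [-0.  -0.   0.1]
 TCP shift world [ 0.0596  0.1952 -0.0046]  dp total in current tool axes [ 0.452 -1.639  0.04 ] min rows 5
 dp total in target axes [ 0.103 -1.697  0.038]
```

View pics/a31.png

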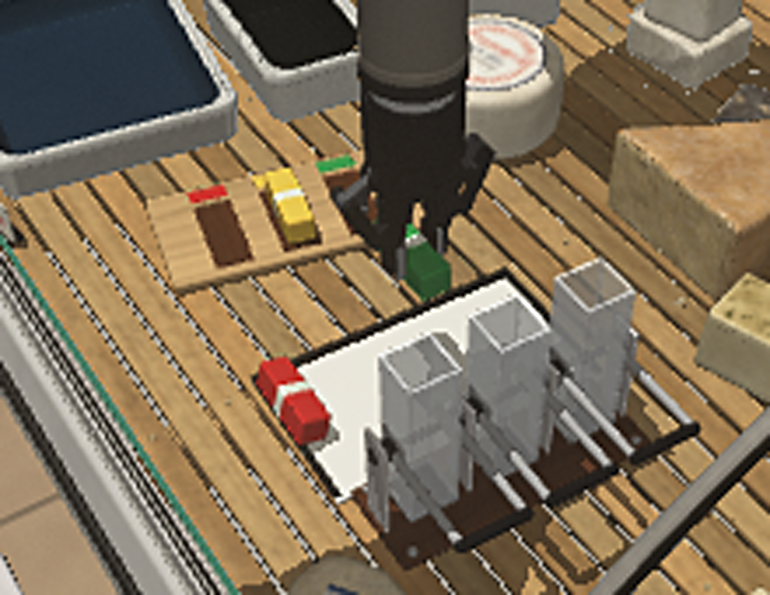

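Call:
{"name": "apply_moves", "arguments": {"dp": [[0,0,0],[0,0,0],[0.01,-0.1,0],[0.015,-0.2,0],[0.015,-0.24,0],[0.015,-0.25,0],[0.015,-0.25,0],[0.015,-0.24,0],[0.015,-0.2,0],[0,-0.12,0],[0,-0.05,0],[0,0,0]], "twist": [[0,0,0.05],[0,0,0.05],[0,0,0],[0,0,0],[0,0,0],[0,0,0],[0,0,0],[0,0,0],[0,0,0],[0,0,0],[0,0,0],[0,0,0]], "jaw": [255,255,255,255,255,255,255,255,255,255,255,255]}}

```text
clock: 40.35
tcp_pos: [0.581, 0.196, 0.2745]
orientation: [3.118, -0.342, -0.031]
contact_force: [-0.5, -0.4, -0.8]
grip_width: 0.0271
```

```bash
python3 - <<'E'
from h import *
go((.585,.188,.08),az=-13.5)
E
```

```text
t 40.35 gp [0.5779 0.1956 0.1195] az -12.5 down [-0.02  -0.002 -1.   ] w 0.0271 F [-0.5 -0.4 -0.8] j [-0.39  0.53 -0.05  1.81  0.03  0.83 -0.67]
 twist total scaled [0.003 0.009 0.008]
 TCP shift world [ 0.004  -0.008  -0.0395]  dp total in current tool axes [0.053 0.055 0.328] min rows 1
 dp total in target axes [0.048 0.057 0.329]
```

Call:
{"name": "apply_moves", "arguments": {"dp": [[0.045,0.05,0],[0,0,0],[0,0,0.15],[0,0,0.15],[0,0,0.03],[0,0,0]], "twist": [[0.003,0.009,0.008],[0,0,0],[0,0,0],[0,0,0],[0,0,0],[0,0,0]], "jaw": [255,255,255,255,255,255]}}

```text
clock: 40.95
tcp_pos: [0.586, 0.1797, 0.2347]
orientation: [3.114, -0.385, 0.005]
contact_force: [-0.3, 0.2, 0.4]
grip_width: 0.0268
```

```bash
python3 - <<'E'
from h import *
go((.585,.188,.05),az=-13.5)
E
```

```text
t 40.95 gp [0.5864 0.179  0.0797] az -14.1 down [ 0.003 -0.004 -1.   ] w 0.0268 F [-0.3  0.2  0.4] j [-0.38  0.58 -0.03  1.84  0.04  0.73 -0.68]
 twist total scaled [ 0.002 -0.002 -0.005]
 TCP shift world [-0.001   0.0083 -0.0297]  dp total in current tool axes [-0.026 -0.066  0.247] min rows 1
 dp total in target axes [-0.024 -0.065  0.248]
```

Call:
{"name": "apply_moves", "arguments": {"dp": [[-0.022,-0.055,0],[0,0,0],[0,0,0.1],[0,0,0.12],[0,0,0.02],[0,0,0]], "twist": [[0.002,-0.002,-0.005],[0,0,0],[0,0,0],[0,0,0],[0,0,0],[0,0,0]], "jaw": [255,255,255,255,255,255]}}

```text
clock: 41.55
tcp_pos: [0.5858, 0.1869, 0.2058]
orientation: [-3.117, 0.369, -0.004]
contact_force: [-0.3, 0.2, -0.5]
grip_width: 0.0271
```

```bash
python3 - <<'E'
from h import *
go((.585,.188,.037),az=-13.5)
f=cam("scene");crop(f,180,90,300,180,6,"pics/a32.png")
E
```

```text
t 41.55 gp [0.5862 0.1873 0.0508] az -13.5 down [ 0.003  0.002 -1.   ] w 0.0271 F [-0.3  0.2 -0.5] j [-0.38  0.62 -0.04  1.84  0.04  0.68 -0.68]
 twist total scaled [-0.001 -0.001  0.   ]
 TCP shift world [-0.0008  0.0011 -0.0138]  dp total in current tool axes [-0.009 -0.007  0.115] min rows 1
 dp total in target axes [-0.008 -0.007  0.115]
```

View pics/a32.png

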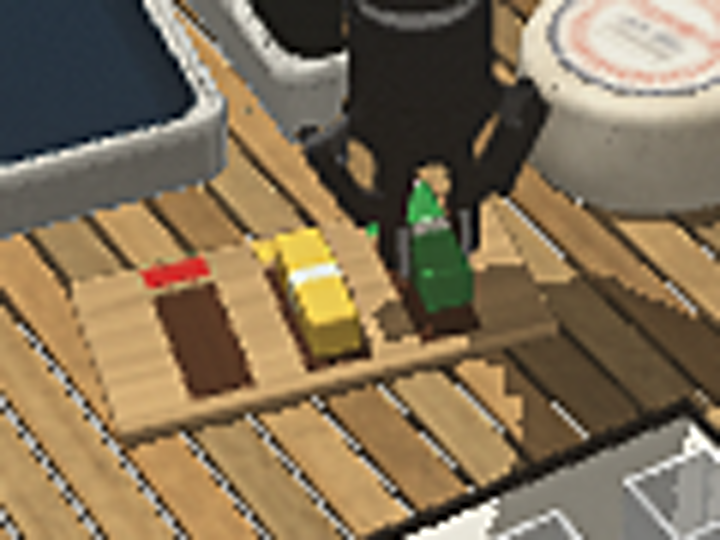

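Call:
{"name": "apply_moves", "arguments": {"dp": [[-0.008,-0.005,0.06],[0,0,0.055],[0,0,0],[0,0,0.008],[0,0,0],[0,0,0],[0,0,0],[0,0,0],[0,0,-0.1],[0,0,-0.3],[0,0,-0.4],[0,0,-0.4],[0,0,0]], "twist": [[0,0,0],[0,0,0],[0,0,0],[0,0,0],[0,0,0],[0,0,0],[0,0,0],[0,0,0],[0,0,0],[0,0,0],[0,0,0],[0,0,0],[0,0,0]], "jaw": [255,255,255,255,255,120,120,120,120,120,120,120,120]}}

```text
clock: 42.9
tcp_pos: [0.5848, 0.1876, 0.3424]
orientation: [-3.118, 0.369, -0.002]
contact_force: [0.8, 1.5, 0.1]
grip_width: 0.0451
```

```bash
python3 - <<'E'
from h import *
go(az=-1.5)
f=cam("scene");np.savez("pics/scene5.npz",**f);crop(f,150,80,370,250,3.5,"pics/a33.png")
f=cam("top");np.savez("pics/top5.npz",**f);crop(f,130,130,290,240,5,"pics/a34.png")
E
```

```text
t 42.9 gp [0.5851 0.1879 0.1874] az -13.5 down [ 0.002  0.002 -1.   ] w 0.0451 F [0.8 1.5 0.1] j [-0.38  0.44 -0.04  1.77  0.02  0.93 -0.67]
 twist total scaled [-0.001 -0.001 -0.1  ]
```

View pics/a33.png

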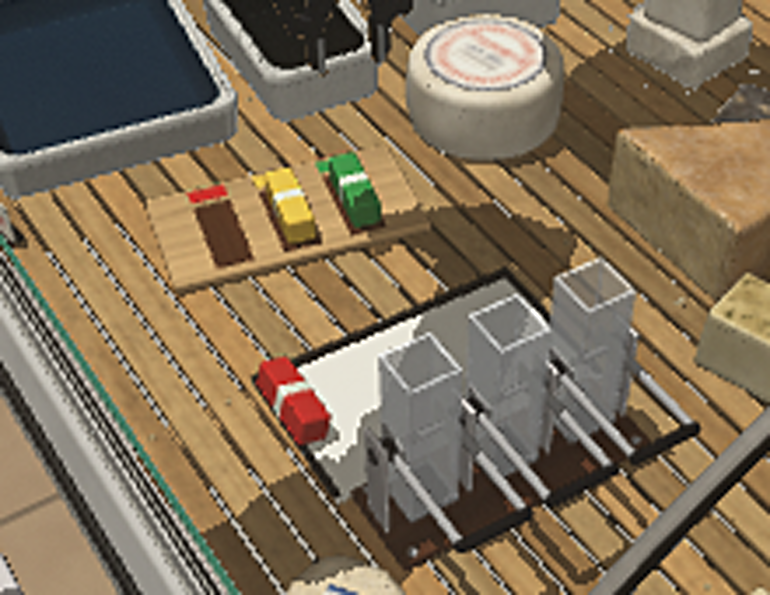

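View pics/a34.png

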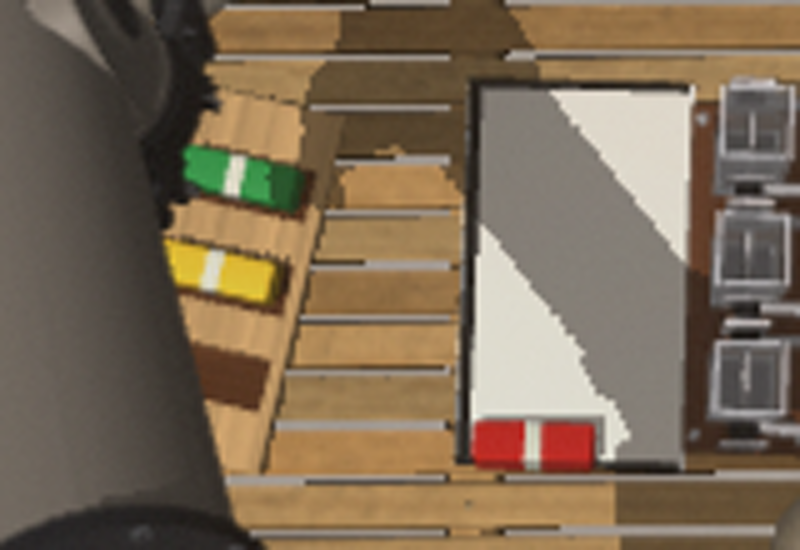

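```bash
python3 - <<'E'
from h import *
f=cam("top",5); C=cloud(f)
for u in (228,232,241,246):
  print(u,[tuple(int(round(a*1000)) for a in C[v,u]) for v in range(211,227)])
s=cam("scene",5); C=cloud(s)
crop(s,215,175,255,215,14,"pics/a35.png")
E
```

```text
228 [(435, 25, 5), (432, 25, 3), (428, 25, 2), (424, 22, 33), (421, 22, 34), (418, 22, 29), (414, 22, 33), (411, 22, 35), (408, 22, 36), (405, 22, 37), (401, 22, 32), (398, 22, 29), (395, 24, 15), (392, 25, 0), (388, 26, -13), (385, 25, -1)]
232 [(435, 11, 6), (432, 12, 1), (428, 11, 6), (424, 9, 31), (421, 9, 36), (418, 9, 34), (414, 9, 37), (411, 9, 37), (408, 9, 32), (405, 9, 36), (401, 9, 33), (398, 10, 27), (395, 10, 20), (392, 12, -1), (388, 18, -79), (385, 12, -2)]
241 [(435, -19, 7), (431, -19, 8), (428, -19, 5), (424, -20, 31), (421, -20, 29), (417, -20, 33), (414, -20, 33), (411, -20, 34), (408, -20, 34), (404, -20, 34), (401, -20, 35), (398, -21, 40), (395, -20, 20), (391, -18, 0), (388, -14, -79), (385, -18, -2)]
246 [(435, -35, -3), (431, -35, 3), (428, -35, 1), (424, -37, 29), (421, -37, 30), (417, -37, 36), (414, -37, 33), (411, -37, 34), (408, -37, 36), (404, -37, 39), (401, -37, 41), (398, -37, 38), (395, -36, 25), (391, -35, -2), (388, -31, -80), (385, -35, 0)]
```

View pics/a35.png

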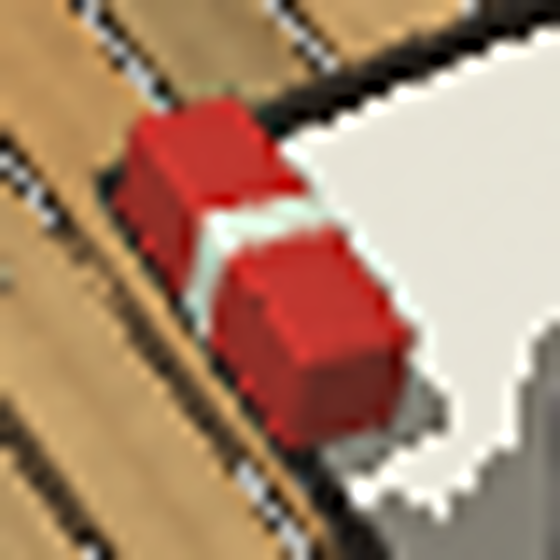

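```bash
cat >> h.py <<'E'
def got(g,az,tau):
    o,R,p=st(); a=np.radians(az);t=np.radians(tau); h=np.array([np.cos(a),np.sin(a),0]);k=np.array([0,0,1.])
    X=np.cos(t)*h-np.sin(t)*k; Z=-np.sin(t)*h-np.cos(t)*k; T=np.stack([X,np.cross(Z,X),Z],1)
    print("t",o["clock"],"gp",np.round(p,4),"x",np.round(R[:,0],3),"z",np.round(R[:,2],3),"w",round(o["grip_width"],4),"F",np.round(o["contact_force"],1),"j",np.round(o["joints"],2))
    print(" twist",np.round(Rt.from_matrix(R.T@T).as_rotvec()/np.radians(120),3))
    d=np.array(g)-T[:,2]*HP-o["tcp_pos"]; print(" TCP shift",np.round(d,4),"dp cur",np.round(R.T@d/.12,3),"dp target axes",np.round(T.T@d/.12,3), "gp shift in cur axes",np.round(R.T@(np.array(g)-p)/.12,3))
E
python3 - <<'E'
from h import *
t=cam("top",5)
P=np.array([onz(t,(130+a/5,130+b/5),.034) for a,b in [(475,420),(593,421),(595,468),(475,466)]]);print(P,P.mean(0))
got((.46,-.006,.16),-1.5,0)
E
```

```text
[[ 0.42426664  0.03177081  0.034     ]
 [ 0.4230901  -0.04523445  0.034     ]
 [ 0.39256729 -0.04639579  0.034     ]
 [ 0.39436401  0.03175017  0.034     ]] [ 0.40857201 -0.00702731  0.034     ]
t 43.0 gp [0.5821 0.1868 0.1819] x [ 0.972 -0.233 -0.005] z [-0.006 -0.001 -1.   ] w 0.0453 F [-0.5  0.2  0.2] j [-0.38  0.45 -0.04  1.77  0.02  0.93 -0.67]
 twist [ 0.001  0.003 -0.1  ]
 TCP shift [-0.123  -0.193  -0.0219] dp cur [-0.621  1.803  0.191] dp target axes [-0.983  1.635  0.183] gp shift in cur axes [-0.614  1.799  0.191]
```

Call:
{"name": "apply_moves", "arguments": {"dp": [[0,0,0],[0,0,0],[-0.1,0.15,0],[-0.16,0.26,0],[-0.18,0.3,0],[-0.18,0.3,0],[-0.16,0.28,0],[-0.1,0.2,0],[-0.06,0.1,0],[0,0,0]], "twist": [[0,0,-0.05],[0,0,-0.05],[0,0,0],[0,0,0],[0,0,0],[0,0,0],[0,0,0],[0,0,0],[0,0,0],[0,0,0]], "jaw": [100,100,100,100,100,100,100,100,100,100]}}

```text
clock: 44.0
tcp_pos: [0.4563, -0.0082, 0.3264]
orientation: [3.136, -0.022, -0.048]
contact_force: [0.4, 0.8, -0.7]
grip_width: 0.0517
```

```bash
python3 - <<'E'
from h import *
got((.411,-.007,.11),-1.,10)
E
```

```text
t 44.0 gp [ 0.4515 -0.009   0.1715] x [ 0.999 -0.014 -0.031] z [-0.031 -0.005 -1.   ] w 0.0517 F [ 0.4  0.8 -0.7] j [-0.08  0.23 -0.05  2.13  0.02  0.82 -0.15]
 twist [ 0.003 -0.069  0.002]
 TCP shift [-0.0184  0.0008 -0.0637] dp cur [-0.137 -0.007  0.536] dp target axes [-0.059 -0.004  0.55 ] gp shift in cur axes [-0.322 -0.015  0.522]
```

Call:
{"name": "apply_moves", "arguments": {"dp": [[0,0,0],[0,0,0],[-0.05,0,0],[0,0,0.15],[0,0,0.2],[0,0,0.12],[0,0,0]], "twist": [[0.003,-0.035,0.002],[0,-0.034,0],[0,0,0],[0,0,0],[0,0,0],[0,0,0],[0,0,0]], "jaw": [100,100,100,100,100,100,100]}}

```text
clock: 44.7
tcp_pos: [0.4424, 0.0004, 0.2691]
orientation: [-3.126, 0.012, 0.269]
contact_force: [0.6, -0.0, 0.4]
grip_width: 0.0517
```

```bash
python3 - <<'E'
from h import *
got((.411,-.007,.033),-1.,10)
f=cam("scene");crop(f,150,80,370,250,3.5,"pics/a36.png")
E
```

```text
t 44.7 gp [0.416  0.0012 0.1164] x [ 0.985 -0.007 -0.171] z [-0.171  0.005 -0.985] w 0.0517 F [ 0.6 -0.   0.4] j [-0.08  0.34 -0.06  2.15 -0.01  0.82 -0.14]
 twist [-0.001 -0.001  0.005]
 TCP shift [-0.0045 -0.0079 -0.0835] dp cur [0.082 0.069 0.691] dp target axes [0.085 0.067 0.691] gp shift in cur axes [0.078 0.072 0.691]
```

View pics/a36.png

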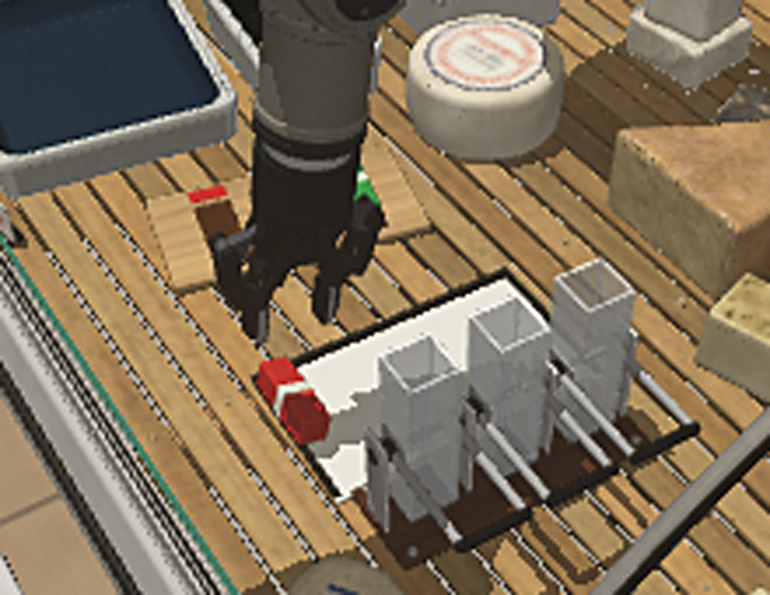

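Call:
{"name": "apply_moves", "arguments": {"dp": [[0.04,0.055,0.05],[0,0,0.1],[0,0,0.14],[0,0,0.1],[0,0,0]], "twist": [[0,0,0.005],[0,0,0],[0,0,0],[0,0,0],[0,0,0]], "jaw": [100,100,100,100,100]}}

```text
clock: 45.25
tcp_pos: [0.4439, -0.0061, 0.2241]
orientation: [-3.127, 0.03, 0.248]
contact_force: [-0.7, 0.7, 0.1]
grip_width: 0.0516
```

```bash
python3 - <<'E'
from h import *
got((.411,-.007,.033),-1.,10)
f=cam("scene");crop(f,195,150,285,220,8,"pics/a37.png")
E
```

```text
t 45.25 gp [ 0.4194 -0.0052  0.071 ] x [ 0.987 -0.019 -0.158] z [-0.158  0.006 -0.987] w 0.0516 F [-0.7  0.7  0.1] j [-0.07  0.42 -0.05  2.18 -0.    0.7  -0.14]
 twist [-0.001 -0.008 -0.001]
 TCP shift [-0.006  -0.0014 -0.0385] dp cur [0.002 0.014 0.324] dp target axes [0.007 0.013 0.324] gp shift in cur axes [-0.019  0.017  0.324]
```

View pics/a37.png

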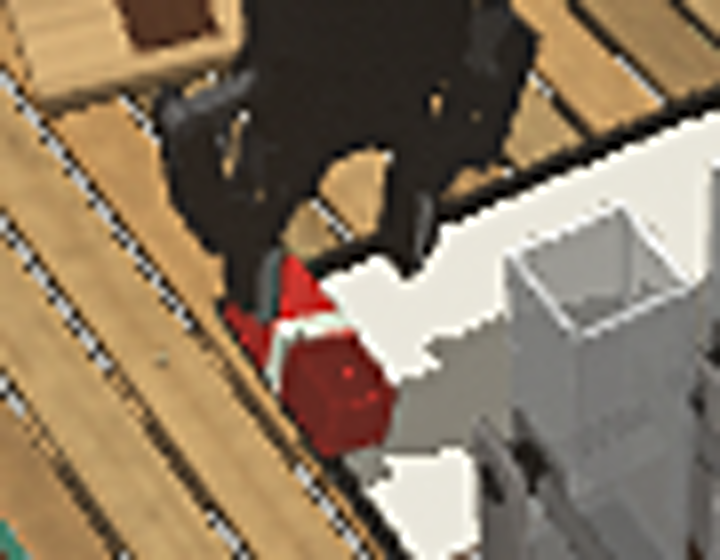

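Call:
{"name": "apply_moves", "arguments": {"dp": [[-0.015,0.014,0.05],[0,0,0.12],[0,0,0.12],[0,0,0.04],[0,0,0]], "twist": [[-0.001,-0.008,0],[0,0,0],[0,0,0],[0,0,0],[0,0,0]], "jaw": [100,100,100,100,100]}}

```text
clock: 45.8
tcp_pos: [0.4382, -0.0083, 0.1874]
orientation: [-3.128, 0.032, 0.265]
contact_force: [-0.1, 0.3, 0.6]
grip_width: 0.0518
```

```bash
python3 - <<'E'
from h import *
got((.411,-.007,.031),-1.,10)
f=cam("scene");crop(f,195,150,285,220,8,"pics/a38.png")
E
```

```text
t 45.8 gp [ 0.4121 -0.0077  0.0347] x [ 0.986 -0.02  -0.168] z [-0.168  0.004 -0.986] w 0.0518 F [-0.1  0.3  0.6] j [-0.07  0.49 -0.05  2.2   0.    0.62 -0.14]
 twist [-0.001 -0.003 -0.001]
 TCP shift [-0.0003  0.0009 -0.0038] dp cur [ 0.003 -0.007  0.032] dp target axes [ 0.003 -0.007  0.032] gp shift in cur axes [-0.004 -0.006  0.032]
```

View pics/a38.png

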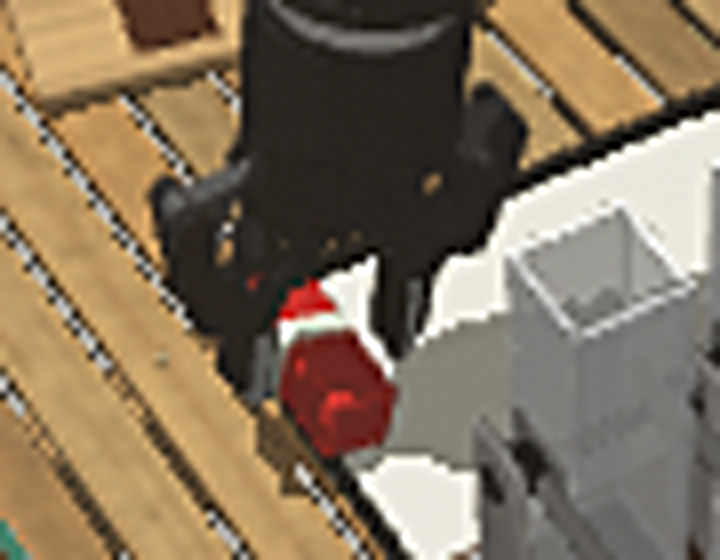

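Straddling it cleanly, fingers clear of the ledge. Small extra descent, close, lift.

Call:
{"name": "apply_moves", "arguments": {"dp": [[0,0,0.035],[0,0,0],[0,0,0],[0,0,0],[0,0,0],[0,0,0],[0,0,0]], "twist": [[0,0,0],[0,0,0],[0,0,0],[0,0,0],[0,0,0],[0,0,0],[0,0,0]], "jaw": [100,100,255,255,255,255,255], "grip_force": 50}}

```text
clock: 46.55
tcp_pos: [0.4388, -0.0083, 0.1852]
orientation: [-3.128, 0.032, 0.258]
contact_force: [0.3, 0.4, 0.1]
grip_width: 0.0272
```

```bash
python3 - <<'E'
from h import *
got((.46,-.007,.13),-1.,0)
f=cam("scene");crop(f,195,150,285,220,8,"pics/a39.png")
E
```

```text
t 46.55 gp [ 0.4134 -0.0076  0.0323] x [ 0.986 -0.02  -0.164] z [-0.164  0.004 -0.986] w 0.0272 F [0.3 0.4 0.1] j [-0.07  0.5  -0.05  2.2   0.    0.61 -0.14]
 twist [-0.001  0.079 -0.001]
 TCP shift [0.0212 0.0013 0.0998] dp cur [ 0.037 -0.015 -0.849] dp target axes [ 0.176 -0.014 -0.832] gp shift in cur axes [ 0.249 -0.014 -0.867]
```

View pics/a39.png

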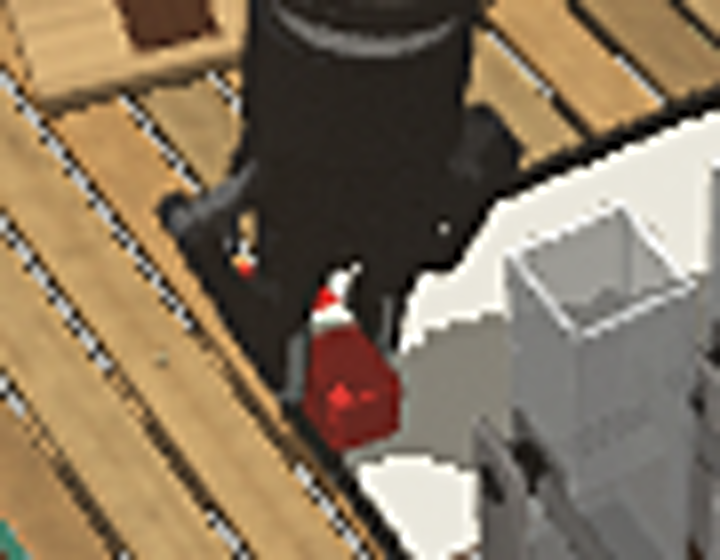

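Call:
{"name": "apply_moves", "arguments": {"dp": [[0,0,-0.08],[0,0,-0.15],[0.01,0,-0.2],[0.01,0,-0.2],[0.01,0,-0.15],[0,0,-0.05],[0,0,0],[0,0,0],[0,0,0]], "twist": [[0,0,0],[0,0,0],[0,0,0],[0,0,0],[0,0,0],[0,0,0],[0,0.04,0],[0,0.039,0],[0,0,0]], "jaw": [255,255,255,255,255,255,255,255,255]}}

```text
clock: 47.5
tcp_pos: [0.4588, -0.009, 0.2894]
orientation: [-3.14, 0.033, -0.007]
contact_force: [0.4, -0.7, -0.4]
grip_width: 0.0267
```

```bash
python3 - <<'E'
from h import *
go((.4586,.2175,.13),-13.5)
f=cam("scene");crop(f,150,80,370,250,3.5,"pics/a40.png")
E
```

```text
t 47.5 gp [ 0.4595 -0.0088  0.1344] az -1.2 down [ 0.004  0.001 -1.   ] w 0.0267 F [ 0.4 -0.7 -0.4] j [-0.08  0.29 -0.04  2.16  0.02  0.69 -0.16]
 twist total scaled [-0.001 -0.002  0.103]
 TCP shift world [-2.000e-04  2.265e-01 -4.400e-03]  dp total in current tool axes [-0.041 -1.887  0.039] min rows 5
 dp total in target axes [-0.443 -1.835  0.037]
```

View pics/a40.png

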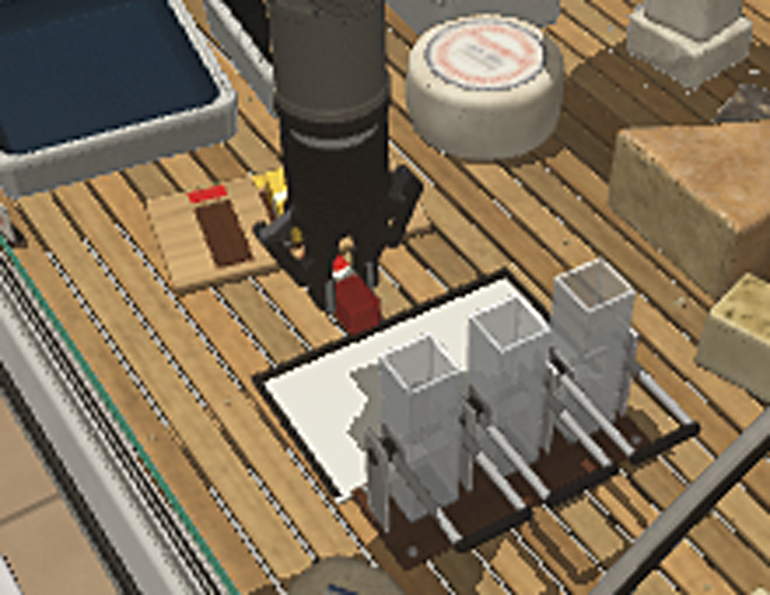

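Call:
{"name": "apply_moves", "arguments": {"dp": [[0,0,0],[0,0,0],[-0.025,-0.1,0],[-0.05,-0.2,0],[-0.06,-0.25,0],[-0.065,-0.28,0],[-0.065,-0.28,0],[-0.06,-0.25,0],[-0.05,-0.22,0],[-0.03,-0.12,0],[0,-0.05,0],[0,0,0]], "twist": [[0,0,0.052],[0,0,0.051],[0,0,0],[0,0,0],[0,0,0],[0,0,0],[0,0,0],[0,0,0],[0,0,0],[0,0,0],[0,0,0],[0,0,0]], "jaw": [255,255,255,255,255,255,255,255,255,255,255,255]}}

```text
clock: 48.75
tcp_pos: [0.4624, 0.2125, 0.2845]
orientation: [3.105, -0.391, -0.048]
contact_force: [0.8, 0.5, -1.1]
grip_width: 0.0268
```

```bash
python3 - <<'E'
from h import *
go((.4586,.2175,.08),-13.5)
E
```

```text
t 48.75 gp [0.4575 0.2113 0.1296] az -14.4 down [-0.032 -0.008 -0.999] w 0.0268 F [ 0.8  0.5 -1.1] j [-0.49  0.37 -0.08  2.04  0.03  0.76 -0.83]
 twist total scaled [ 0.007  0.014 -0.007]
 TCP shift world [-0.0038  0.005  -0.0495]  dp total in current tool axes [-0.029 -0.039  0.413] min rows 2
 dp total in target axes [-0.04  -0.033  0.413]
```

Call:
{"name": "apply_moves", "arguments": {"dp": [[-0.035,-0.03,0],[0,0,0],[0,0,0.12],[0,0,0.18],[0,0,0.12],[0,0,0]], "twist": [[0.007,0.014,-0.007],[0,0,0],[0,0,0],[0,0,0],[0,0,0],[0,0,0]], "jaw": [255,255,255,255,255,255]}}

```text
clock: 49.35
tcp_pos: [0.4611, 0.2075, 0.2329]
orientation: [3.11, -0.388, -0.004]
contact_force: [0.1, 0.2, -0.4]
grip_width: 0.0269
```

```bash
python3 - <<'E'
from h import *
go((.4586,.2175,.05),-13.5)
E
```

```text
t 49.35 gp [0.4605 0.2064 0.0779] az -14.2 down [-0.004 -0.007 -1.   ] w 0.0269 F [ 0.1  0.2 -0.4] j [-0.49  0.45 -0.07  2.09  0.06  0.61 -0.85]
 twist total scaled [ 0.004  0.001 -0.006]
 TCP shift world [-0.0025  0.01   -0.0279]  dp total in current tool axes [-0.04  -0.078  0.232] min rows 1
 dp total in target axes [-0.039 -0.076  0.233]
```

Call:
{"name": "apply_moves", "arguments": {"dp": [[-0.036,-0.07,0],[0,0,0],[0,0,0.1],[0,0,0.1],[0,0,0.02],[0,0,0]], "twist": [[0.004,0.001,-0.006],[0,0,0],[0,0,0],[0,0,0],[0,0,0],[0,0,0]], "jaw": [255,255,255,255,255,255]}}

```text
clock: 49.95
tcp_pos: [0.46, 0.2159, 0.2063]
orientation: [-3.118, 0.373, -0.003]
contact_force: [0.1, 0.6, -1.3]
grip_width: 0.0271
```

```bash
python3 - <<'E'
from h import *
go((.4586,.2175,.0385),-13.5)
f=cam("scene");crop(f,180,90,300,180,6,"pics/a41.png")
E
```

```text
t 49.95 gp [0.4604 0.216  0.0513] az -13.6 down [ 0.002  0.001 -1.   ] w 0.0271 F [ 0.1  0.6 -1.3] j [-0.51  0.5  -0.07  2.09  0.06  0.55 -0.86]
 twist total scaled [-0.001 -0.001 -0.001]
 TCP shift world [-0.0014  0.0016 -0.0128]  dp total in current tool axes [-0.015 -0.01   0.107] min rows 1
 dp total in target axes [-0.015 -0.01   0.107]
```

View pics/a41.png

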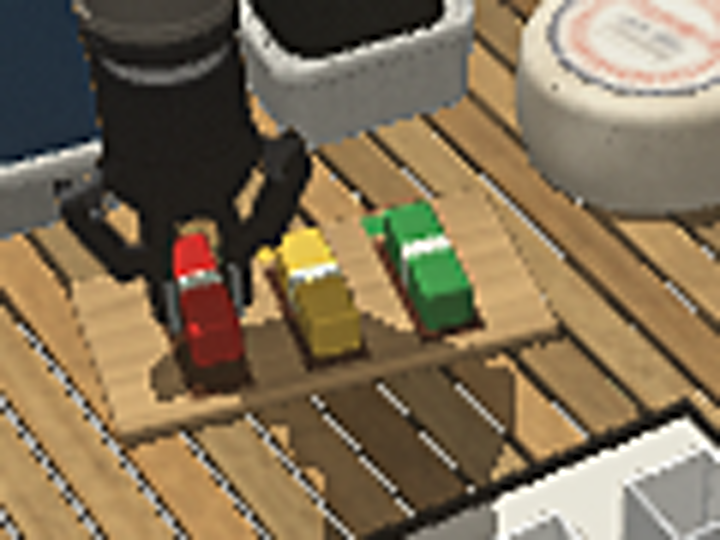

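Call:
{"name": "apply_moves", "arguments": {"dp": [[-0.013,-0.008,0.05],[0,0,0.045],[0,0,0]], "twist": [[0,0,0],[0,0,0],[0,0,0]], "jaw": [255,255,255]}}

```text
clock: 50.3
tcp_pos: [0.4588, 0.2174, 0.1944]
orientation: [-3.118, 0.373, -0.004]
contact_force: [1.1, 0.1, -0.9]
grip_width: 0.0274
```

Call:
{"name": "apply_moves", "arguments": {"dp": [[0,0,0.015],[0,0,0]], "twist": [[0,0,0],[0,0,0]], "jaw": [255,255]}}

```text
clock: 50.5
tcp_pos: [0.4588, 0.2174, 0.1924]
orientation: [-3.118, 0.373, -0.004]
contact_force: [-0.4, 0.2, -0.7]
grip_width: 0.027
```

```bash
python3 - <<'E'
from h import *
go((.4586,.2175,.0375),-13.5)
f=cam("scene");crop(f,180,90,300,180,6,"pics/a42.png")
E
```

```text
t 50.5 gp [0.4592 0.2177 0.0374] az -13.6 down [ 0.003  0.001 -1.   ] w 0.027 F [-0.4  0.2 -0.7] j [-0.51  0.52 -0.07  2.1   0.07  0.52 -0.86]
 twist total scaled [-0.001 -0.001 -0.001]
 TCP shift world [-0.0002  0.0001  0.0001]  dp total in current tool axes [-0.002 -0.    -0.001] min rows 1
 dp total in target axes [-0.002 -0.    -0.001]
```

View pics/a42.png

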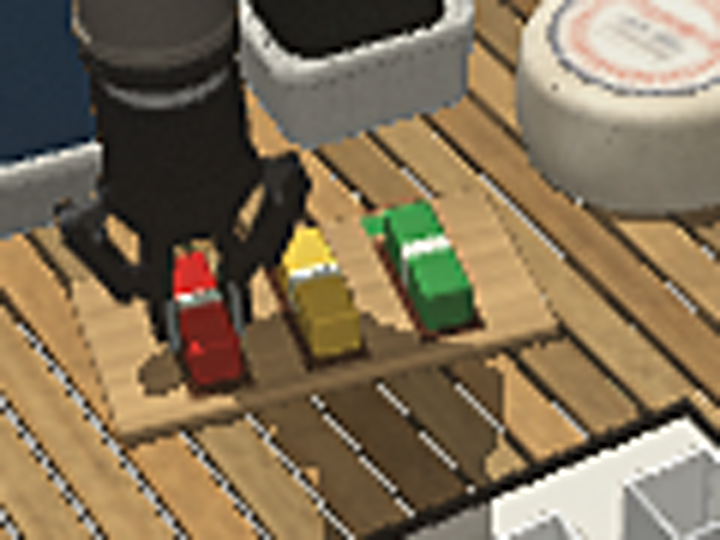

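Nearly down; ease another 1.5 mm twice while watching the force.

Call:
{"name": "apply_moves", "arguments": {"dp": [[0,0,0.013],[0,0,0]], "twist": [[0,0,0],[0,0,0]], "jaw": [255,255]}}

```text
clock: 50.75
tcp_pos: [0.4593, 0.2177, 0.1923]
orientation: [-3.117, 0.373, -0.006]
contact_force: [-0.4, 1.1, -0.5]
grip_width: 0.027
```

Call:
{"name": "apply_moves", "arguments": {"dp": [[0,0,0.013],[0,0,0]], "twist": [[0,0,0],[0,0,0]], "jaw": [255,255]}}

```text
clock: 50.95
tcp_pos: [0.4597, 0.2179, 0.1923]
orientation: [-3.116, 0.373, -0.007]
contact_force: [-0.5, -0.7, -1.1]
grip_width: 0.0268
```

Call:
{"name": "apply_moves", "arguments": {"dp": [[0,0,0],[0,0,0],[0,0,0],[0,0,-0.1],[0,0,-0.3],[0,0,-0.4],[0,0,-0.4],[0,0,0]], "twist": [[0,0,0],[0,0,0],[0,0,0],[0,0,0],[0,0,0],[0,0,0],[0,0,0],[0,0,0]], "jaw": [125,125,125,125,125,125,125,125]}}

```text
clock: 51.75
tcp_pos: [0.4587, 0.2174, 0.3429]
orientation: [-3.118, 0.373, -0.004]
contact_force: [1.3, 0.8, 0.1]
grip_width: 0.0432
```

Call:
{"name": "apply_moves", "arguments": {"dp": [[0,0,-0.3],[0,-0.3,0],[0,-0.4,0],[0,-0.4,0],[0,-0.4,0],[0,-0.3,0],[0,-0.1,0],[0,0,0]], "twist": [[0,0,0],[0,0,0],[0,0,0],[0,0,0],[0,0,0],[0,0,0],[0,0,0],[0,0,0]], "jaw": [125,125,125,125,125,125,125,125]}}

```text
clock: 52.55
tcp_pos: [0.5137, 0.4429, 0.3864]
orientation: [-3.114, 0.382, -0.009]
contact_force: [-0.8, -0.9, 0.3]
grip_width: 0.0436
```

```bash
python3 - <<'E'
from h import *
go()
f=cam("scene");np.savez("pics/scene6.npz",**f);cv2.imwrite("pics/a43.png",cv2.resize(f["color"][60:300,130:400,::-1],None,fx=2.5,fy=2.5))
f=cam("top");np.savez("pics/top6.npz",**f);crop(f,140,130,240,240,7,"pics/a44.png"); crop(f,130,130,370,270,3.3,"pics/a45.png")
E
```

```text
t 52.55 gp [0.5146 0.4434 0.2314] az -14.0 down [ 0.006  0.003 -1.   ] w 0.0436 F [-0.8 -0.9  0.3] j [-0.72  0.5  -0.11  1.56  0.06  1.08 -1.1 ]
```

View pics/a43.png

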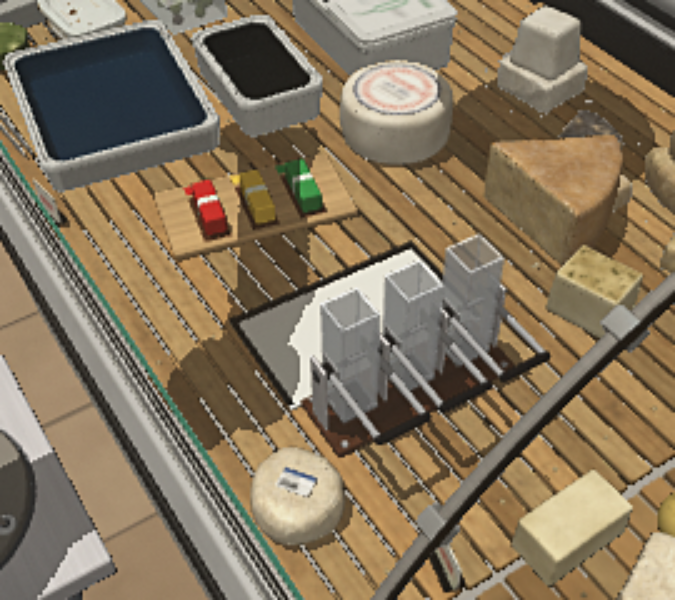

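View pics/a45.png

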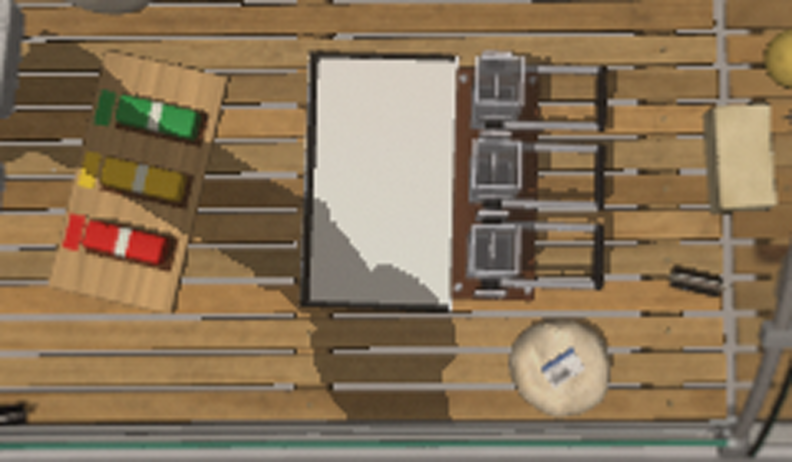

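View pics/a44.png

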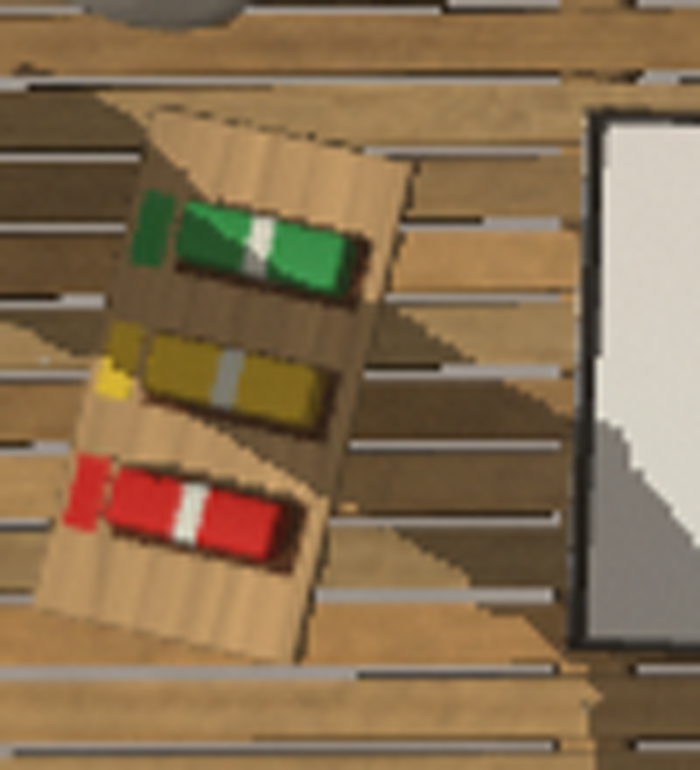

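```bash
python3 - <<'E'
from h import *
t=cam("top",6); a=np.radians(76.5); Y=np.array([np.cos(a),np.sin(a)]);X=np.array([Y[1],-Y[0]])
L=dict(green=(.585,.188),yellow=(.5225,.202),red=(.4586,.2175))
B=dict(green=(260,244),yellow=(228,379),red=(192,513))
E={'green':[(187,202),(345,236)],'yellow':[(152,337),(318,365)],'red':[(115,468),(285,503)]}
for k in L:
    p=onz(t,(140+B[k][0]/7,130+B[k][1]/7),.040); d=p[:2]-L[k]
    e=[onz(t,(140+q[0]/7,130+q[1]/7),.040) for q in E[k]]; v=e[0]-e[1]
    print(k,np.round(p,4),"across",round(d@X*1000,1),"along",round(d@Y*1000,1),"edge len",round(np.linalg.norm(v),3),"az",round(np.degrees(np.arctan2(v[1],v[0])),1))
C=cloud(t)
for k in L:
    u,v=140+B[k][0]/7,130+B[k][1]/7
    print(k,[round(float(C[int(v+b),int(u+c),2]),3) for b in(-2,0,2) for c in(-6,0,6)])
# others unmoved vs start
t0=cam("top",0); 
for n,(x0,y0,x1,y1) in dict(wheel=(280,222,322,260),brick=(343,158,370,196),tag=(330,205,352,222)).items():
    print(n,np.abs(t["color"][y0:y1,x0:x1].astype(int)-t0["color"][y0:y1,x0:x1]).mean())
E
```

```text
green [0.5864 0.1885 0.04  ] across 1.3 along 0.8 edge len 0.076 az 77.3
yellow [0.5229 0.2029 0.04  ] across 0.2 along 0.9 edge len 0.079 az 80.0
red [0.4603 0.2189 0.04  ] across 1.3 along 1.8 edge len 0.081 az 78.0
green [0.043, 0.04, 0.04, 0.034, 0.04, 0.039, 0.043, 0.038, 0.041]
yellow [0.038, 0.04, 0.041, 0.041, 0.039, 0.035, 0.038, 0.042, 0.041]
red [0.036, 0.038, 0.04, 0.038, 0.039, 0.037, 0.037, 0.041, 0.041]
wheel 3.3692564745196325
brick 3.5594541910331383
tag 2.7540106951871657
```

```bash
python3 - <<'E'
from bench import r
print(r.hand_in())
E
```

```text
the job is handed in; nothing more can be done
None
```

I tipped all three tubes by their handles, swung each back to its stop, laid the three sticks in their lanes and handed the job in at about 53 s. No verdict was reported.

**Last checks:**

| Stick | Off lane middle, across | Off lane middle, along | Direction (lanes about 76.5°) |
|---|---|---|---|
| Red | 1.3 mm | 1.8 mm | 78° |
| Yellow | 0.2 mm | 0.9 mm | 80° |
| Green | 1.3 mm | 0.8 mm | 77° |

- **Flatness:** the depth readings put each stick's top face at about 40 mm, which is what a stick lying flat on the board should show.
- **Tubes and other items:** the tubes look upright in both camera views. The top-view image of the cream cheese block, the wheel and the price tag is practically unchanged from the start. The gripper was clear of everything.

**What went differently:**
- The red stick was knocked aside while I placed the yellow one and ended up leaning on the side ledge. I picked it up with the gripper tilted about 10°.
- In the last few millimetres above the red lane, two small downward moves changed neither the height nor the force. I released the stick there, and the pictures show it landed flat.

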